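# Dry pass through the drum sander with a push stick

## Robot

A 7-joint arm with a two-finger parallel gripper is mounted at the origin on the work surface. World frame = base frame: x ahead of the robot, y to its left, z up, the work surface at z = 0. Lengths are in m, angles in rad, forces in N, time in s.
With the tool pointing down it reaches from about 0.35 to 0.9 m from the base axis. Payload 7.2 kg.
Tool frame: the origin (TCP) lies at the very end of the fingers, on their centre line; the grasp point (between the pads) lies 19 mm behind it; x points along the fingers, z is the direction in which the jaws open and shut, and the axes are right-handed (so a half turn about x gives the same grasp; the last joint's range is limited). The gripper opens to 88 mm and grips with 3 to 60 N. Pads are 20 mm wide; open, the fingers measure 115 mm over their backs; the gripper's body (75 mm by 178 mm) begins 61 mm behind the grasp point.
Start: joints at [1.177, 0.411, -0.013, 1.596, 0.006, 1.134, -0.082], TCP at [0.2, -0.592, 0.223] pointing down, gripper open.
Joint ranges: [-2.95, 2.95], [-0.29, 1.99], [-1.47, 1.44], [0.14, 2.54], [-1.03, 4.17], [0.13, 1.85], [-2.86, 2.86]. Speed limits (rad/s): [2.39, 2.39, 3.01, 3.01, 3.14, 3.14, 3.14].

## Interface

Orientations are given as a unit quaternion [w, x, y, z].
In Python, from workcell import bot gives the robot as it stands.
- The arm moves only by the tool carry_out, never from a script. Its argument "moves" is a list of rows, each a list of 7 numbers: the shift along the tool's x, y, z as a fraction of full scale, then the turn, a rotation vector about the tool's x, y, z as a fraction of full scale, then the closure in counts, from 0 (fully open) to 255 (shut). A call has 1 to 8 rows; each row shifts and turns the commanded pose from where the row before left it, along the tool's axes as they then stand; what a row does not reach is not made up. Full scale, the value 1, is 80 cm for a shift and 45 degrees for a turn. A row lasts 1/8 s, in which the tool goes at most 62.5 mm and 10.7 degrees, less where a joint would pass 70% of its speed; a pose out of reach is approached as far as the arm can. A call with a number of a shift or a turn outside -1 to 1 is refused whole. A call with a gripper value outside its range is refused whole. The fingers move at their own pace and stop on an object; the grip force is fixed at half the most. Time passes only in rows, so rows that do not move let the fingers close. It gives the time, the measured TCP pose, the force and the opening at its end, in the units of the state.
- bot.read_state(): the state, without advancing time (a new reading comes with each control period).
- bot.read_camera(name): name is "scene" or "top"; returns a dict with "pixels" (400x640x3 uint8, red, green, blue), "intrinsics" (3x3 intrinsics, pixels), "k1" (the pictures are not rectified: a ray, as slopes to the right and down, at radius r is drawn at 1 + k1 r^2 times it, then the intrinsics apply), "T" (4x4, takes a point from camera to world coordinates). Camera axes: x right, y up, looking along -z (the intrinsics and any distortion apply to the point x, -y, -z); pixel columns grow to the right and rows downward; lengths in m; the calibration is good to about 2 mm. A picture is of the moment at which its call begins. There is no depth.
- bot.finish_job(): hands the job in, once; it reports no verdict.
The state is a dict: "clock": time; "qpos": joint angles; "joint_velocities": joint speeds; "effort": joint torques, N m; "eef_pos": TCP position; "orientation": TCP orientation; "wrist_force": force on the tool from outside, world axes, zero at the start; "ft_torque": the same for the moment, N m; "finger_gap": finger opening in m.
Only numpy, scipy, OpenCV 4.12 (cv2) and the standard library are available. Lean on these libraries where they do the work, as an engineer would, in place of code of your own. Each camera call takes 0.05 s, during which the arm holds its last target.

## Task

The bench sander is off; give the pale blank its dry pass: lay it flat between the guides on the infeed side and let go, then push it from behind with the push stick, under the green hood until the whole blank is out on the far side, never putting your hand in the red bands. Leave the stick standing on the infeed table clear of the hood, then take the blank again by its leading half and lay it across the middle of both dark bearers. Do not drop it, and leave the other things where they are.

Things in the scene. Friction and masses are not known exactly. Their poses are not given: they have to be found in the camera images.
- bed_mid (a point): Middle of the sander's level steel bed top, right under the drum, 60 mm above the bench; the sander is fixed. y: feed direction (roughly to the robot's left, world +y); x: across the bed, away from the robot. Bed 130 mm wide (x), 510 mm long (y): infeed table at y -255 to -42 mm, outfeed table at y 42 to 255 mm. The red no-hand bands lie on it at y -85 to -42 and 42 to 85 mm
- infeed_mid (a point): Point on the infeed table, bed top height, on the centre line, 150 mm before the drum's middle (axes as bed_mid). Two aluminium guide strips, 10 mm wide, 6 mm high, 66 mm apart (inner faces 33 mm either side of the centre line), run along the whole bed from 180 mm before to 180 mm past the drum's middle; the blank lies between them on the steel
- hood_top (a point): Middle of the green hood's flat top, 118 mm above the bed; a spout and a knob on it rise 30 mm more. Hood covers y -42 to 42 mm; grey cheeks beside it y -50 to 50 mm, 65 to 79 mm either side of the centre line. The opening under the hood is 130 mm wide, 44 mm high, 39 mm under the drum. Belt case and motor stand beyond the far cheek, x 80 to 210 mm
- blank_mid (a point): Centre (half-way up) of the pale yellow wooden blank, a plain block 140 mm long (its x axis), 56 mm wide (y), 36 mm thick (z), about 0.16 kg. It lies flat on the bench. Either end may go first
- stick_grip (a point): Centre of the push stick's handle, 50 mm above its sole. Orange painted stick standing on its sole, 200 mm long (x, nose to +x), 28 mm wide: shaft 20 mm high in front, at the back a block handle 70 mm long, 77 mm high, centred here (a sloping web and horn reach 55 mm ahead of here). Flat nose 165 mm ahead, tail 35 mm behind. About 0.15 kg, balances 130 mm behind the nose
- stick_nose (a point): Middle of the flat front face of the push stick's nose, 10 mm above its sole; x points ahead
- bearers_top (a point): Middle of the stacking bearers, level with their tops, 32 mm above the bench: two dark wooden bars 120 mm long (x), 22 mm wide, 20 mm high, 90 mm apart (centres at y -45 and 45 mm), fixed on a plywood board 130 x 160 x 12 mm. The blank goes across both bars, its length along this y axis
- dark_block: Bystander: dark brown wooden block 125 x 60 x 48 mm, origin under its middle, length along x
- mallet: Bystander: brown carver's mallet lying down, 280 mm long along x, 58 mm wide, 52 mm high, handle towards -x
- cork_block: Bystander: cork sanding block 110 x 65 x 30 mm, origin under its middle
Things that resemble listed ones, but are neither listed nor needed, are in the scene too. Leave any grey look-alike of the part that bears blank_mid alone.

How it is judged:
By the outcome, as a careful person would: the job done as asked, in the order asked, and still so for the second after the job is handed in, with the robot touching nothing.
It also fails if it takes over 69 s, if anything falls off the work surface, if the arm or the gripper's body presses on something with over 40 N, if the wrist force passes 120 N, or if a joint passes its speed limit or range.

## Working session

There is one attempt and no reset: what is moved stays moved. The work goes in short steps, Python scripts to look and compute and a tool call to move; the robot and the scene stay as the last step left them, time stands still between calls to the robot, and variables do not carry over. Pictures are saved under pics/ and viewed, and the job is handed in when it is done.

Besides the shell and the picture viewer there is one more tool, called after "Call:" as a command line: name --pt "numbers of a row" for each row, then --argument value for the rest. carry_out: Moves the arm, as the interface text tells. Its arguments: {"type":"object","properties":{"moves":{"type":"array","items":{"type":"array","items":{"type":"number"}}}},"required":["moves"]}

```bash
ls; mkdir -p pics
python3 - <<'E'
from workcell import bot
import cv2
for n in("scene","top"):
    c=bot.read_camera(n); cv2.imwrite(f"pics/{n}0.png",c["pixels"][:,:,::-1]); print(n,c["intrinsics"],c["k1"],c["T"])
print(bot.read_state())
E
```

```text
pics
scene [[422.28251087   0.         319.00585004]
 [  0.         422.28251087 199.58610508]
 [  0.           0.           1.        ]] 0.007666482858436975 [[ 0.87155348 -0.30719457  0.38213351  1.07726457]
 [ 0.49002006  0.51939966 -0.70007452 -1.22392444]
 [ 0.01657908  0.79740547  0.60321608  1.01919313]
 [ 0.          0.          0.          1.        ]]
top [[460.69730554   0.         318.96032995]
 [  0.         460.69730554 203.05546206]
 [  0.           0.           1.        ]] -0.05630722812518533 [[ 0.00638356  0.99114599 -0.13262309  0.29347396]
 [-0.99978353  0.0089523   0.01878149 -0.18118148]
 [ 0.01980248  0.13247449  0.99098858  1.49695082]
 [ 0.          0.          0.          1.        ]]
{'clock': 0.1, 'qpos': array([ 1.17678609,  0.41181109, -0.0127263 ,  1.59694524,  0.00559623,
        1.13432825, -0.08219409]), 'joint_velocities': array([ 3.08615295e-04, -1.82496082e-03,  6.10369053e-04, -3.15382457e-03,
       -1.50212551e-03, -8.41375012e-05,  2.67287472e-04]), 'effort': array([ 1.80163148e-03, -5.89102972e+01,  6.43625334e-01, -2.91709042e+01,
       -5.37581567e-02,  1.43781307e-02,  6.93847096e-05]), 'eef_pos': array([ 0.19987256, -0.59169265,  0.22190479]), 'orientation': array([ 0.5740445 ,  0.41254793,  0.57491815, -0.41200272]), 'wrist_force': array([0.51429244, 0.05606143, 0.84075631]), 'ft_torque': array([-0.00853661, -0.02647463,  0.04938979]), 'finger_gap': 0.08771855113758648}
```

View pics/scene0.png

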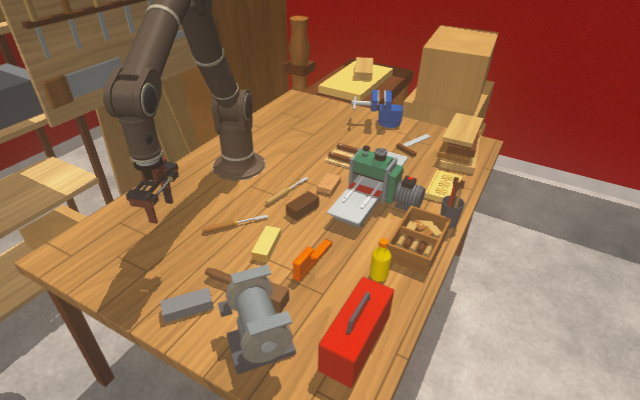

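View pics/top0.png

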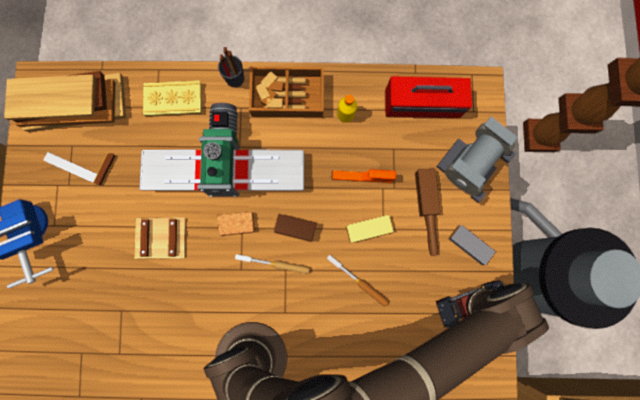

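The top view has the blank at (371,229), the stick at (332–396,175) with its nose to the left, the sander bed at (140–304,150–190), the bearers at (160,238), and the grey look-alike at (472,245). Next I measure them.

```bash
cat > h.py <<'E'
import numpy as np, cv2
from workcell import bot
def cam(n): return bot.read_camera(n)
def rays(c,px):
    K=c["intrinsics"];k=c["k1"];T=c["T"]
    p=np.atleast_2d(px).astype(float)
    d=np.array([K[0,0],K[1,1]]);m=(p-[K[0,2],K[1,2]])/d
    u=m.copy()
    for _ in range(20): u=m/(1+k*(u**2).sum(1,keepdims=True))
    D=np.c_[u[:,0],-u[:,1],-np.ones(len(u))]@T[:3,:3].T
    return T[:3,3],D
def onz(c,px,z):
    o,D=rays(c,px); return o+D*((z-o[2])/D[:,2:3])
def proj(c,P):
    T=c["T"];K=c["intrinsics"];P=np.atleast_2d(P)
    q=(P-T[:3,3])@T[:3,:3]; u=np.c_[q[:,0]/-q[:,2],-q[:,1]/-q[:,2]]
    u=u*(1+c["k1"]*(u**2).sum(1,keepdims=True)); return u*[K[0,0],K[1,1]]+[K[0,2],K[1,2]]
def crop(c,x0,y0,w,h,s,name,gridpts=None):
    im=c["pixels"][y0:y0+h,x0:x0+w,::-1].copy(); im=cv2.resize(im,None,fx=s,fy=s,interpolation=cv2.INTER_CUBIC)
    if gridpts is not None:
        for p in gridpts:
            q=((np.array(p)-[x0,y0]+.5)*s).astype(int); cv2.circle(im,tuple(int(v) for v in q),2,(255,0,255),-1)
    cv2.imwrite(name,im)
def comp(mask,near):
    n,l,st,ce=cv2.connectedComponentsWithStats(mask.astype(np.uint8))
    i=min([i for i in range(1,n) if st[i,4]>30],key=lambda i:np.hypot(*(ce[i]-near)))
    return l==i,st[i],ce[i]
E
python3 - <<'E'
from h import *
c=cam("top");crop(c,130,90,180,110,4,"pics/t1.png");crop(c,310,150,140,120,5,"pics/t2.png");crop(c,120,200,120,70,6,"pics/t3.png")
print(c["pixels"][229,371],c["pixels"][175,385],c["pixels"][170,270],c["pixels"][238,145])
E
```

```text
[235 228 123] [239 103   0] [213 213 213] [126  62  28]
```

View pics/t1.png

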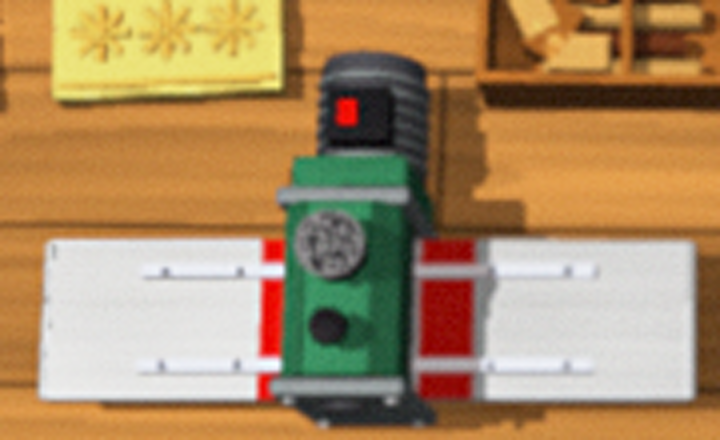

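View pics/t2.png

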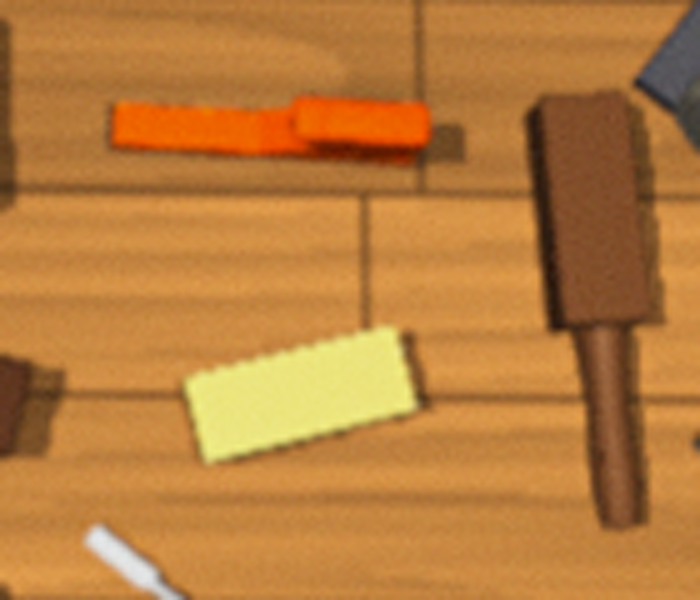

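View pics/t3.png

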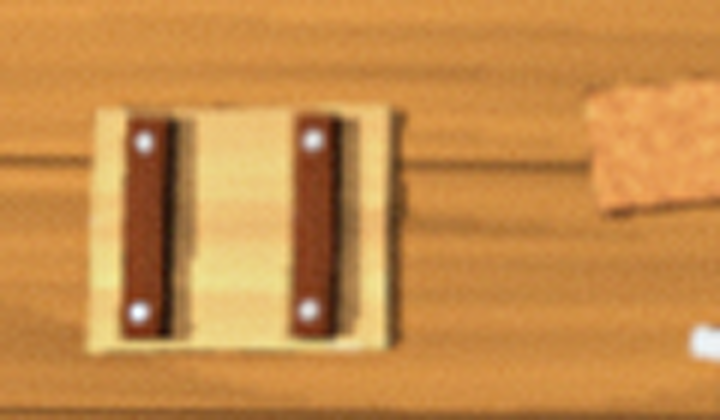

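The crops show clean edges. In t1 the bed corners are at crop (47,240), (695,240), (695,400) and (38,400), and in t3 the bearer bars are at crop x 146 and 314.

Run:
```python
from h import *
np.set_printoptions(precision=4,suppress=True)
c=cam("top");s=cam("scene")
I=c["pixels"].astype(int);R,G,B=I[...,0],I[...,1],I[...,2]
def rect(mask,near,z,lab):
    m,st,ce=comp(mask,near)
    cn=cv2.findContours(m.astype(np.uint8),cv2.RETR_EXTERNAL,cv2.CHAIN_APPROX_NONE)[0][0].reshape(-1,2)
    w=onz(c,cn,z)[:,:2].astype(np.float32); r=cv2.minAreaRect(w); print(lab,st,ce,r); print(cv2.boxPoints(r)); return r
rect((R>190)&(G>180)&(B<170)&(B>80)&(G>R-30),[371,229],0.036,"blank")
om=(R>180)&(G<130)&(B<40)
rect(om,[365,175],0.02,"stick")
rect((R<150)&(G<80)&(R>70),[144,238],0.032,"bearL")
rect((R<150)&(G<80)&(R>70),[172,238],0.032,"bearR")
k=lambda pts:np.array(pts)/4+[130-.5+.0,90-.5]
bc=onz(c,k([(47,240),(695,240),(695,400),(38,400)]),0.06);print("bed",bc[:,:2])
# guide strips screws/ends
g=onz(c,k([(597,271),(592,366),(143,271),(138,366)]),0.066);print("guides ends",g[:,:2])
# stick nose & handle: from crop t2 (x5)
k5=lambda pts:np.array(pts)/5+[310-.5,150-.5]
print("nose top corners",onz(c,k5([(113,102),(112,147)]),0.02))
print("handle top",onz(c,k5([(297,97),(430,102),(429,147),(298,141)]),0.077))
k6=lambda pts:np.array(pts)/6+[120-.5,200-.5]
print("bear screws",onz(c,k6([(144,142),(139,312),(313,140),(309,311)]),0.032))
# scene check
for nm,b in (("scn",s),):
    I=b["pixels"].astype(int);r,g_,b_=I[...,0],I[...,1],I[...,2]
crop(s,230,220,120,70,6,"pics/s1.png"); crop(s,310,130,130,110,6,"pics/s2.png")
```

```text
blank [347 215  46  27 758] [369.4261 228.219 ] ((0.40989169478416443, -0.37017709016799927), (0.05568961426615715, 0.13905495405197144), 14.311847686767578)
[[ 0.3657 -0.3097]
 [ 0.4001 -0.4444]
 [ 0.4541 -0.4307]
 [ 0.4197 -0.2959]]
stick [333 169  63  12 564] [363.8582 174.5284] ((0.5864681601524353, -0.35629597306251526), (0.03622177615761757, 0.2045280635356903), 2.2536697387695312)
[[ 0.5643 -0.2548]
 [ 0.5724 -0.4592]
 [ 0.6086 -0.4578]
 [ 0.6005 -0.2534]]
bearL [141 220   9  36 194] [144.2577 236.7371] ((0.3742425739765167, 0.34494972229003906), (0.02521429769694805, 0.1117989718914032), 88.7236328125)
[[0.3181 0.3336]
 [0.4298 0.3311]
 [0.4304 0.3563]
 [0.3186 0.3588]]
bearR [169 219   8  37 209] [172.7177 238.2344] ((0.3767017722129822, 0.25568458437919617), (0.11473600566387177, 0.022338228300213814), 2.564814329147339)
[[0.3189 0.2643]
 [0.3199 0.242 ]
 [0.4345 0.2471]
 [0.4335 0.2694]]
bed [[ 0.6537  0.3619]
 [ 0.6581 -0.1571]
 [ 0.5285 -0.1585]
 [ 0.5239  0.3612]]
guides ends [[ 0.6305 -0.0797]
 [ 0.5539 -0.0772]
 [ 0.6274  0.2811]
 [ 0.5507  0.281 ]]
nose top corners [[ 0.6009 -0.2514  0.02  ]
 [ 0.571  -0.2509  0.02  ]]
handle top [[ 0.5935 -0.3648  0.077 ]
 [ 0.5913 -0.4491  0.077 ]
 [ 0.5624 -0.448   0.077 ]
 [ 0.5653 -0.3652  0.077 ]]
bear screws [[0.4197 0.3509 0.032 ]
 [0.3296 0.3488 0.032 ]
 [0.4217 0.2604 0.032 ]
 [0.3312 0.2584 0.032 ]]
```

View pics/s1.png

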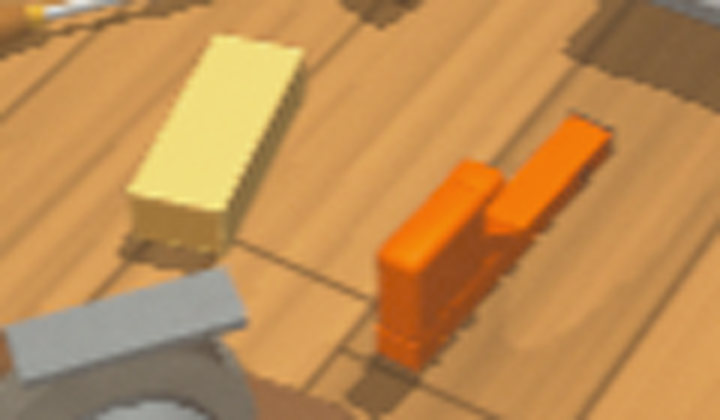

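View pics/s2.png

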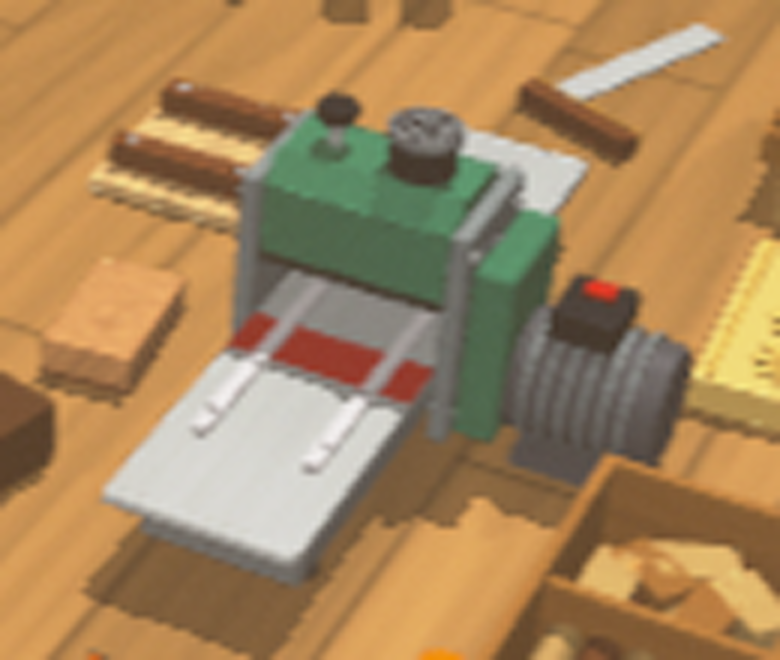

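```bash
cat >> h.py <<'E'
def plan(wps):
    """wps: list of (x,y,z,a_deg,nrows); from measured pose; tool pointing down after. prints rows"""
    from scipy.spatial.transform import Rotation as Ro
    s=bot.read_state(); q=s["orientation"]; R=Ro.from_quat([q[1],q[2],q[3],q[0]]); p=s["eef_pos"]
    out=[]
    for x,y,z,a,n in wps:
        a=np.radians(a); zt=np.array([np.cos(a),np.sin(a),0]); xt=np.array([0,0,-1.]); yt=np.cross(zt,xt)
        Rt=Ro.from_matrix(np.c_[xt,yt,zt]); dv=(R.inv()*Rt).as_rotvec(); P=np.array([x,y,z])
        for i in range(n):
            d=(P-p)/(n-i); sh=np.round(R.inv().apply(d)/0.8,4); tu=np.round(dv/n/np.radians(45),4)
            p=p+R.apply(sh*0.8); R=R*Ro.from_rotvec(tu*np.radians(45)); out.append([*sh,*tu])
            if np.linalg.norm(d)>.0625 or np.degrees(np.linalg.norm(dv))/n>10.7: print("TOO FAST",np.linalg.norm(d),np.degrees(np.linalg.norm(dv))/n)
    for r in out: print([float(v) for v in r])
def st():
    from scipy.spatial.transform import Rotation as Ro
    s=bot.read_state(); q=s["orientation"]; M=Ro.from_quat([q[1],q[2],q[3],q[0]]).as_matrix()
    print("t%.2f"%s["clock"],"p",s["eef_pos"].round(4),"xt",M[:,0].round(3),"a%.2f"%np.degrees(np.arctan2(M[1,2],M[0,2])),"F",s["wrist_force"].round(1),"gap%.4f"%s["finger_gap"])
E
python3 - <<'E'
from h import *
np.set_printoptions(precision=4,suppress=True)
s=cam("scene");t=cam("top")
k=lambda pts,x0,y0:np.array(pts)/6+[x0-.5,y0-.5]
b=onz(s,k([(218,35),(302,50),(222,213),(130,190)],230,220),.036);print(b,b.mean(0))
print("stick nose",onz(s,k([(575,115),(612,130)],230,220),.02))
print("handle back top",onz(s,k([(380,258),(418,270)],230,220),.077))
print("bed infeed corners",onz(s,k([(104,495),(296,560)],310,130),.06))
print("guide ends top",onz(s,k([(203,430),(313,466)],310,130),.066))
st(); plan([(0.410,-0.370,0.14,14.3,9)])
E
```

```text
[[ 0.3659 -0.3117  0.036 ]
 [ 0.4163 -0.2978  0.036 ]
 [ 0.4538 -0.4331  0.036 ]
 [ 0.3998 -0.4439  0.036 ]] [ 0.4089 -0.3716  0.036 ]
stick nose [[ 0.5743 -0.2504  0.02  ]
 [ 0.599  -0.2508  0.02  ]]
handle back top [[ 0.5685 -0.452   0.077 ]
 [ 0.5898 -0.4494  0.077 ]]
bed infeed corners [[ 0.5306 -0.1613  0.06  ]
 [ 0.6567 -0.1575  0.06  ]]
guide ends top [[ 0.5563 -0.08    0.066 ]
 [ 0.6306 -0.0782  0.066 ]]
t0.35 p [ 0.2    -0.592   0.2225] xt [-0.  0. -1.] a-71.33 F [0.3 0.1 0.2] gap0.0875
[0.0115, 0.0375, -0.0199, -0.2114, -0.0, -0.0]
[0.0115, 0.0403, -0.0134, -0.2114, -0.0, -0.0]
[0.0114, 0.0419, -0.0066, -0.2114, -0.0, -0.0]
[0.0115, 0.0424, 0.0005, -0.2114, -0.0, -0.0]
[0.0114, 0.0418, 0.0075, -0.2114, -0.0, -0.0]
[0.0115, 0.04, 0.0143, -0.2114, -0.0, -0.0]
[0.0114, 0.0371, 0.0207, -0.2114, -0.0, -0.0]
[0.0115, 0.0331, 0.0265, -0.2114, -0.0, -0.0]
[0.0114, 0.0283, 0.0316, -0.2114, -0.0, -0.0]
```

The two views agree to within about 2 mm: blank centre (0.4095,-0.371), yaw 14.3°; sander centre (0.591,0.101), yaw 0.5°; bearers (0.3756,0.3047), yaw 1.2°; stick grip near (0.579,-0.415). Now I move to above the blank.

Call:
carry_out --pt "0.0115 0.0375 -0.02 -0.211 0 0 0" --pt "0.0115 0.04 -0.0134 -0.211 0 0 0" --pt "0.0115 0.042 -0.0066 -0.211 0 0 0" --pt "0.0115 0.0424 0.0005 -0.211 0 0 0" --pt "0.0115 0.0418 0.0075 -0.211 0 0 0" --pt "0.0115 0.04 0.0143 -0.211 0 0 0" --pt "0.0115 0.037 0.0207 -0.211 0 0 0" --pt "0.0115 0.033 0.0265 -0.211 0 0 0"

```text
clock: 1.35
eef_pos: [0.3875, -0.3944, 0.1489]
orientation: [0.707, -0.031, 0.706, 0.03]
wrist_force: [0.3, -0.6, -0.2]
finger_gap: 0.0879
```

Run:
```python
from h import *
st(); plan([(0.4095,-0.371,0.10,14.3,2),(0.4095,-0.371,0.012,14.3,3)])
```

```text
t1.35 p [ 0.3875 -0.3944  0.1489] xt [ 0. -0. -1.] a4.93 F [ 0.3 -0.6 -0.2] gap0.0879
[0.0306, 0.0134, 0.015, -0.1041, 0.0001, 0.0002]
[0.0305, 0.0122, 0.016, -0.1041, 0.0001, 0.0002]
[0.0367, -0.0, -0.0, 0.0, 0.0, 0.0]
[0.0367, -0.0, -0.0, 0.0, 0.0, 0.0]
[0.0366, -0.0, -0.0, 0.0, 0.0, 0.0]
```

Call:
carry_out --pt "0.0306 0.0134 0.015 -0.104 0 0 0" --pt "0.0306 0.0122 0.016 -0.104 0 0 0" --pt "0.0366 0 0 0 0 0 0" --pt "0.0366 0 0 0 0 0 0" --pt "0.0366 0 0 0 0 0 0" --pt "0 0 0 0 0 0 0"

```text
clock: 2.1
eef_pos: [0.4077, -0.3708, 0.0105]
orientation: [0.701, -0.085, 0.703, 0.087]
wrist_force: [-0.6, -0.2, -0.1]
finger_gap: 0.088
```

Run:
```python
from h import *
st(); c=cam("top");crop(c,310,150,140,120,5,"pics/t4.png")
```

```text
t2.10 p [ 0.4077 -0.3708  0.0105] xt [-0.003  0.003 -1.   ] a14.00 F [-0.6 -0.2 -0.1] gap0.0880
```

View pics/t4.png

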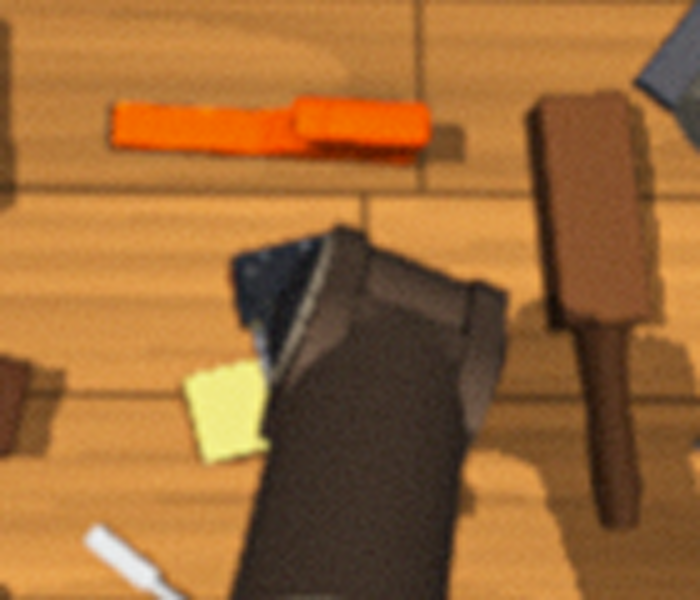

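The blank at crop (225,410) hasn't moved, and the fingers straddle its middle. I close now.

Call:
carry_out --pt "0 0 0 0 0 0 255" --pt "0 0 0 0 0 0 255" --pt "0 0 0 0 0 0 255" --pt "0 0 0 0 0 0 255"

```text
clock: 2.65
eef_pos: [0.4094, -0.3721, 0.0129]
orientation: [0.702, -0.086, 0.701, 0.086]
wrist_force: [-0.0, 0.5, 4.8]
finger_gap: 0.0557
```

Run:
```python
from h import *
st()
```

```text
t2.65 p [ 0.4094 -0.3721  0.0129] xt [ 0.001 -0.001 -1.   ] a13.99 F [-0.   0.5  4.8] gap0.0557
```

Run:
```python
from h import *
plan([(0.4095,-0.371,0.14,14,3),(0.5923,-0.049,0.13,0.5,8)])
```

```text
[-0.0529, 0.0004, 0.0002, -0.0001, 0.0004, 0.0005]
[-0.053, 0.0004, 0.0002, -0.0001, 0.0004, 0.0005]
[-0.0529, 0.0004, 0.0001, -0.0001, 0.0004, 0.0005]
[0.0016, 0.0419, 0.0399, 0.0375, -0.0, -0.0]
[0.0016, 0.0431, 0.0386, 0.0375, -0.0, -0.0]
[0.0015, 0.0442, 0.0374, 0.0375, -0.0, -0.0]
[0.0016, 0.0453, 0.036, 0.0375, -0.0, -0.0]
[0.0015, 0.0463, 0.0347, 0.0375, -0.0, -0.0]
[0.0016, 0.0473, 0.0333, 0.0375, -0.0, -0.0]
[0.0015, 0.0482, 0.0319, 0.0375, -0.0, -0.0]
[0.0016, 0.0492, 0.0305, 0.0375, -0.0, -0.0]
```

Call:
carry_out --pt "-0.03 0 0 0 0 0 255" --pt "-0.055 0 0 0 0 0 255" --pt "-0.05 0 0 0 0 0 255" --pt "-0.02 0 0 0 0 0 255" --pt "0 0.03 0.028 0.035 0 0 255" --pt "0.002 0.045 0.042 0.04 0 0 255" --pt "0.002 0.046 0.039 0.04 0 0 255" --pt "0.002 0.047 0.0365 0.04 0 0 255"

```text
clock: 3.65
eef_pos: [0.4968, -0.2157, 0.1302]
orientation: [0.705, -0.043, 0.706, 0.043]
wrist_force: [0.9, -0.7, -1.3]
finger_gap: 0.0559
```

Run:
```python
from h import *
st();plan([(0.5923,-0.049,0.12,0.5,5)])
```

```text
t3.65 p [ 0.4968 -0.2157  0.1302] xt [-0.002  0.001 -1.   ] a6.93 F [ 0.9 -0.7 -1.3] gap0.0559
[0.0025, 0.0385, 0.0287, 0.0286, -0.0004, -0.0002]
[0.0026, 0.0391, 0.0279, 0.0286, -0.0004, -0.0002]
[0.0025, 0.0398, 0.027, 0.0286, -0.0004, -0.0002]
[0.0026, 0.0403, 0.0261, 0.0286, -0.0004, -0.0002]
[0.0025, 0.0409, 0.0251, 0.0286, -0.0004, -0.0002]
```

Call:
carry_out --pt "0.002 0.0385 0.0287 0.0286 0 0 255" --pt "0.002 0.039 0.028 0.0286 0 0 255" --pt "0.002 0.04 0.027 0.0286 0 0 255" --pt "0.002 0.04 0.026 0.0286 0 0 255" --pt "0.002 0.041 0.025 0.0286 0 0 255" --pt "0 0 0 0 0 0 255"

```text
clock: 4.4
eef_pos: [0.5924, -0.0463, 0.122]
orientation: [0.707, -0.005, 0.708, 0.006]
wrist_force: [0.1, -0.9, -1.9]
finger_gap: 0.0561
```

Run:
```python
from h import *
np.set_printoptions(precision=4,suppress=True)
st(); c=cam("top");crop(c,200,120,140,90,5,"pics/t5.png");s=cam("scene");crop(s,300,130,130,110,6,"pics/s5.png")
plan([(0.5923,-0.049,0.085,0.5,2)])
```

```text
t4.40 p [ 0.5924 -0.0463  0.122 ] xt [-0.001  0.002 -1.   ] a0.86 F [ 0.1 -0.9 -1.9] gap0.0561
[0.0232, 0.0009, 0.0007, 0.0015, -0.0015, 0.0002]
[0.0232, 0.001, 0.0007, 0.0015, -0.0015, 0.0002]
```

View pics/t5.png

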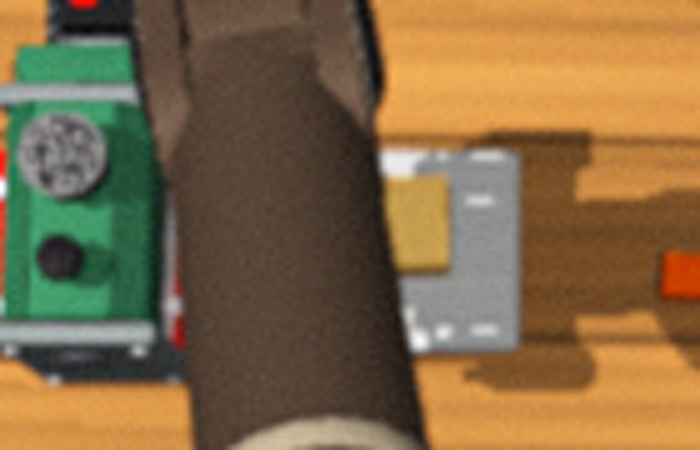

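View pics/s5.png

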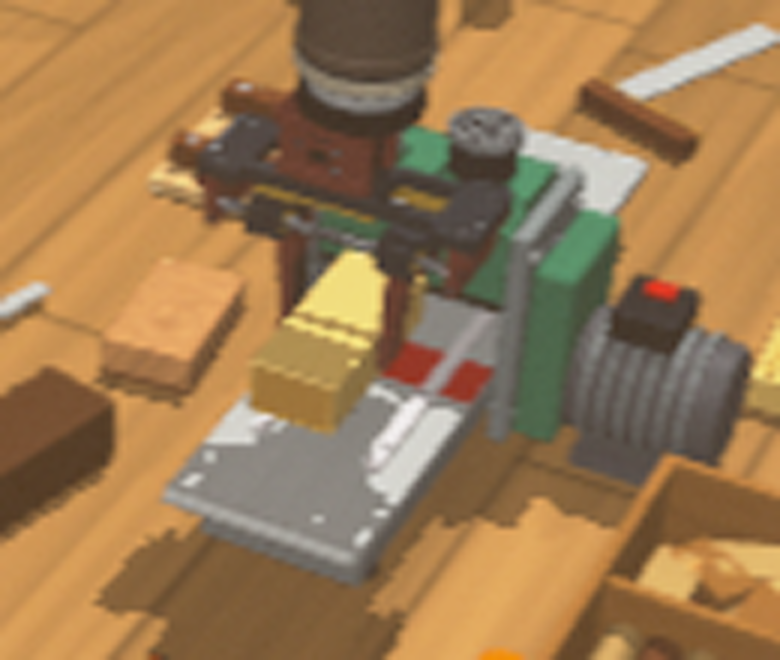

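Run:
```python
from h import *
np.set_printoptions(precision=4,suppress=True)
c=cam("top")
print(onz(c,np.array([(449,176),(449,271)])/5+[199.5,119.5],.1455))
plan([(0.5925,-0.052,0.09,0.5,2),(0.5925,-0.052,0.074,0.5,2)])
```

```text
[[ 0.6199 -0.1168  0.1455]
 [ 0.5619 -0.1177  0.1455]]
[0.0202, -0.0003, 0.0009, 0.0006, -0.0013, 0.0004]
[0.0203, -0.0004, 0.0008, 0.0006, -0.0013, 0.0004]
[0.01, 0.0, 0.0, -0.0, -0.0, 0.0]
[0.01, 0.0, 0.0, -0.0, -0.0, 0.0]
```

Call:
carry_out --pt "0.02 0 0.001 0 0 0 255" --pt "0.02 0 0.001 0 0 0 255" --pt "0.012 0 0 0 0 0 255" --pt "0.006 0 0 0 0 0 255" --pt "0.002 0 0 0 0 0 255" --pt "0 0 0 0 0 0 255"

```text
clock: 5.3
eef_pos: [0.5939, -0.0504, 0.0757]
orientation: [0.707, -0.004, 0.707, 0.004]
wrist_force: [-0.5, -0.3, -1.8]
finger_gap: 0.0557
```

Run:
```python
from h import *
np.set_printoptions(precision=4,suppress=True)
st();c=cam("top");crop(c,200,120,140,90,5,"pics/t6.png");s=cam("scene");crop(s,300,130,130,110,6,"pics/s6.png")
st()
```

```text
t5.30 p [ 0.5939 -0.0504  0.0757] xt [ 0. -0. -1.] a0.58 F [-0.5 -0.3 -1.8] gap0.0557
t5.40 p [ 0.594  -0.0504  0.0759] xt [ 0.001 -0.    -1.   ] a0.58 F [-0.6 -0.8 -0.6] gap0.0553
```

View pics/s6.png

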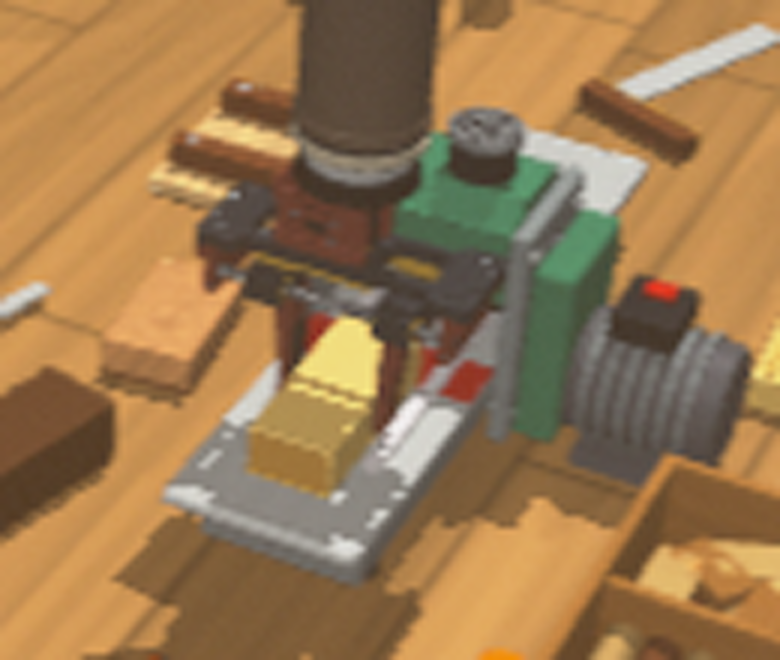

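Call:
carry_out --pt "0.002 0 0 0 0 0 255" --pt "0.0015 0 0 0 0 0 255" --pt "0 0 0 0 0 0 255"

```text
clock: 5.78
eef_pos: [0.5938, -0.0504, 0.073]
orientation: [0.707, -0.004, 0.707, 0.003]
wrist_force: [-0.5, -0.9, 1.9]
finger_gap: 0.0559
```

Call:
carry_out --pt "0 0 0 0 0 0 0" --pt "0 0 0 0 0 0 0" --pt "0 0 0 0 0 0 0" --pt "-0.02 0 0 0 0 0 0" --pt "-0.06 0 0 0 0 0 0" --pt "-0.06 0 0 0 0 0 0"

```text
clock: 6.52
eef_pos: [0.5936, -0.0502, 0.1868]
orientation: [0.707, -0.004, 0.707, 0.004]
wrist_force: [0.5, -0.2, -0.1]
finger_gap: 0.0877
```

Run:
```python
from h import *
st();plan([(0.578,-0.30,0.185,-2.6,6),(0.578,-0.433,0.13,-2.6,3)])
```

```text
t6.53 p [ 0.5936 -0.0502  0.1868] xt [ 0.  0. -1.] a0.59 F [ 0.5 -0.2 -0.1] gap0.0877
[0.0004, -0.052, -0.0038, 0.0118, 0.0, -0.0001]
[0.0004, -0.052, -0.0033, 0.0118, 0.0, -0.0001]
[0.0004, -0.0521, -0.0028, 0.0118, 0.0, -0.0001]
[0.0003, -0.0521, -0.0023, 0.0118, 0.0, -0.0001]
[0.0004, -0.0521, -0.0019, 0.0118, 0.0, -0.0001]
[0.0003, -0.0521, -0.0014, 0.0118, 0.0, -0.0001]
[0.0229, -0.0554, 0.0025, 0.0, 0.0, 0.0001]
[0.023, -0.0553, 0.0025, 0.0, 0.0, 0.0001]
[0.0229, -0.0554, 0.0025, 0.0, 0.0, 0.0001]
```

Call:
carry_out --pt "0 -0.052 -0.0038 0.0118 0 0 0" --pt "0 -0.052 -0.0033 0.0118 0 0 0" --pt "0 -0.052 -0.0028 0.0118 0 0 0" --pt "0 -0.052 -0.0023 0.0118 0 0 0" --pt "0 -0.052 -0.0019 0.0118 0 0 0" --pt "0 -0.052 -0.0014 0.0118 0 0 0" --pt "0.02 -0.055 0.0025 0 0 0 0" --pt "0.02 -0.055 0.0025 0 0 0 0"

```text
clock: 7.52
eef_pos: [0.5783, -0.3895, 0.154]
orientation: [0.708, 0.016, 0.706, -0.016]
wrist_force: [0.7, 0.9, 0.2]
finger_gap: 0.0878
```

Run:
```python
from h import *
np.set_printoptions(precision=4,suppress=True)
st();plan([(0.578,-0.431,0.12,-2.6,2),(0.578,-0.431,0.031,-2.6,3)])
c=cam("top");crop(c,200,120,140,90,5,"pics/t7.png")
I=c["pixels"].astype(int);R,G,B=I[...,0],I[...,1],I[...,2]
m,s_,ce=comp((R>190)&(G>180)&(B<170)&(B>80)&(G>R-30),[280,170])
cn=cv2.findContours(m.astype(np.uint8),cv2.RETR_EXTERNAL,cv2.CHAIN_APPROX_NONE)[0][0].reshape(-1,2)
r=cv2.minAreaRect(onz(c,cn,.096)[:,:2].astype(np.float32));print(r);print(cv2.boxPoints(r))
```

```text
t7.53 p [ 0.5783 -0.3895  0.154 ] xt [ 0.002 -0.001 -1.   ] a-2.60 F [0.7 0.9 0.2] gap0.0878
[0.0212, -0.0259, 0.0009, -0.0, 0.0011, 0.0004]
[0.0213, -0.026, 0.001, -0.0, 0.0011, 0.0004]
[0.0371, 0.0, 0.0, -0.0, -0.0, 0.0]
[0.0371, 0.0, 0.0, -0.0, -0.0, 0.0]
[0.037, 0.0, 0.0, -0.0, -0.0, 0.0]
((0.5938740372657776, -0.0504658967256546), (0.05375198274850845, 0.1399773508310318), 0.5524157285690308)
[[ 0.5663  0.0193]
 [ 0.5677 -0.1207]
 [ 0.6214 -0.1202]
 [ 0.6201  0.0198]]
```

View pics/t7.png

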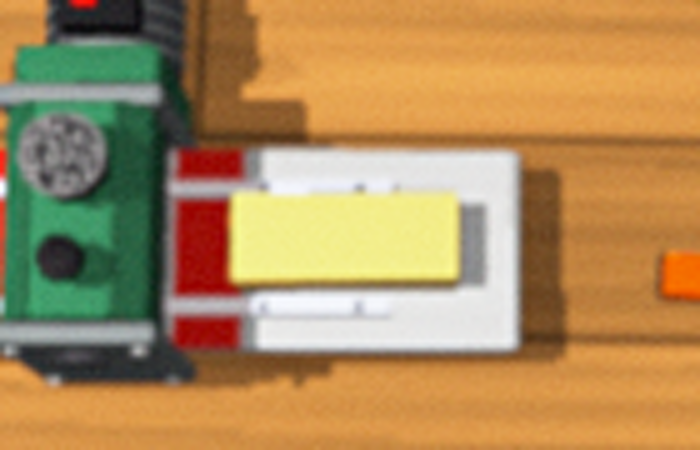

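The blank lies flat between the guides. Its rear end is at y = -0.1205 and its centre x = 0.594. Next I grip the stick.

Call:
carry_out --pt "0.021 -0.026 0 0 0 0 0" --pt "0.021 -0.026 0 0 0 0 0" --pt "0.037 0 0 0 0 0 0" --pt "0.037 0 0 0 0 0 0" --pt "0.037 0 0 0 0 0 0" --pt "0 0 0 0 0 0 0"

```text
clock: 8.32
eef_pos: [0.5746, -0.4282, 0.0272]
orientation: [0.705, 0.017, 0.708, -0.015]
wrist_force: [-0.4, -0.6, 0.2]
finger_gap: 0.0873
```

Run:
```python
from h import *
st();s=cam("scene");crop(s,240,190,120,100,6,"pics/s8.png")
```

```text
t8.32 p [ 0.5746 -0.4282  0.0272] xt [-0.004  0.003 -1.   ] a-2.55 F [-0.4 -0.6  0.2] gap0.0873
```

View pics/s8.png

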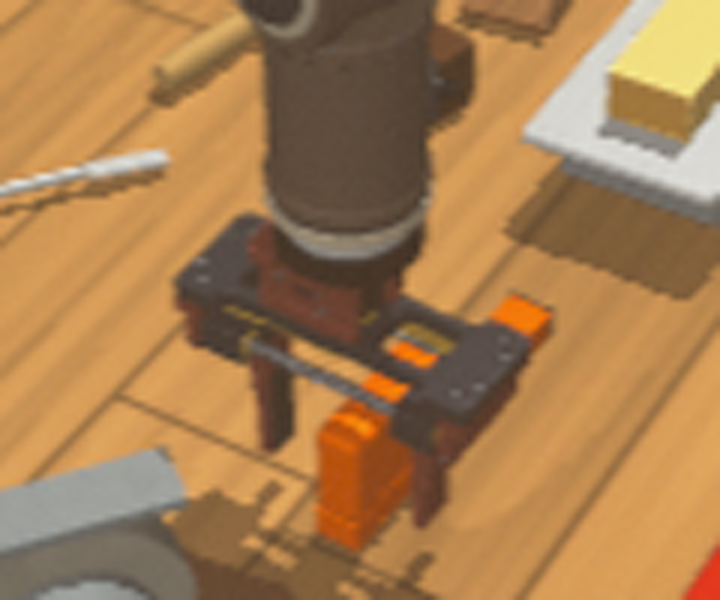

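Call:
carry_out --pt "0 0 0 0 0 0 255" --pt "0 0 0 0 0 0 255" --pt "0 0 0 0 0 0 255" --pt "0 0 0 0 0 0 255" --pt "0 0 0 0 0 0 255" --pt "0 0 0 0 0 0 255"

```text
clock: 9.12
eef_pos: [0.5762, -0.4296, 0.0303]
orientation: [0.707, 0.016, 0.707, -0.016]
wrist_force: [0.1, -0.6, 1.2]
finger_gap: 0.0314
```

Run:
```python
from h import *
st()
c=cam("top");crop(c,310,150,140,60,5,"pics/t9.png")
print(onz(c,np.array([332.5,174.5]),.02))
```

```text
t9.12 p [ 0.5762 -0.4296  0.0303] xt [ 0. -0. -1.] a-2.61 F [ 0.1 -0.6  1.2] gap0.0314
[[ 0.58559015 -0.25278508  0.02      ]]
```

View pics/t9.png

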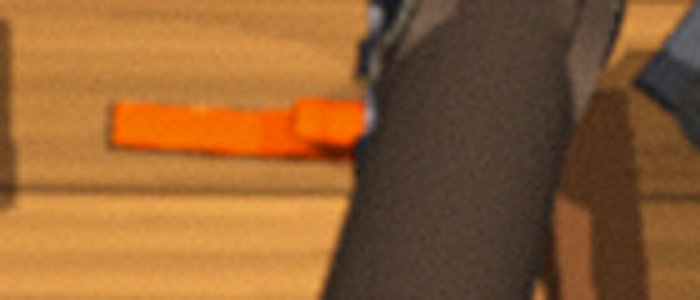

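Call:
carry_out --pt "0 0 0 0 0 0 255" --pt "0 0 0 0 0 0 255" --pt "0 0 0 0 0 0 255"

```text
clock: 9.55
eef_pos: [0.5763, -0.4296, 0.0304]
orientation: [0.707, 0.016, 0.707, -0.016]
wrist_force: [1.0, -0.5, -0.1]
finger_gap: 0.028
```

Run:
```python
from h import *
st()
```

```text
t9.55 p [ 0.5763 -0.4296  0.0304] xt [ 0. -0. -1.] a-2.61 F [ 1.  -0.5 -0.1] gap0.0280
```

Call:
carry_out --pt "-0.02 0 0 0 0 0 255" --pt "-0.04 0 0 0 0 0 255" --pt "-0.04 0 0 0 0 0 255" --pt "-0.02 0 0 0 0 0 255" --pt "0 0 0 0 0 0 255"

```text
clock: 10.18
eef_pos: [0.5766, -0.4299, 0.1277]
orientation: [0.708, 0.016, 0.706, -0.017]
wrist_force: [0.4, -0.7, -1.6]
finger_gap: 0.0277
```

Run:
```python
from h import *
st();s=cam("scene");crop(s,240,170,120,100,6,"pics/s10.png");c=cam("top");crop(c,270,140,140,60,5,"pics/t10.png")
plan([(0.5935,-0.3065,0.112,0.5,5)])
```

```text
t10.18 p [ 0.5766 -0.4299  0.1277] xt [ 0.002 -0.001 -1.   ] a-2.61 F [ 0.4 -0.7 -1.6] gap0.0277
[0.0033, 0.0309, 0.0031, -0.0138, -0.0004, -0.0002]
[0.0033, 0.0308, 0.0035, -0.0138, -0.0004, -0.0002]
[0.0033, 0.0308, 0.0038, -0.0138, -0.0004, -0.0002]
[0.0033, 0.0307, 0.0041, -0.0138, -0.0004, -0.0002]
[0.0033, 0.0307, 0.0044, -0.0138, -0.0004, -0.0002]
```

View pics/s10.png

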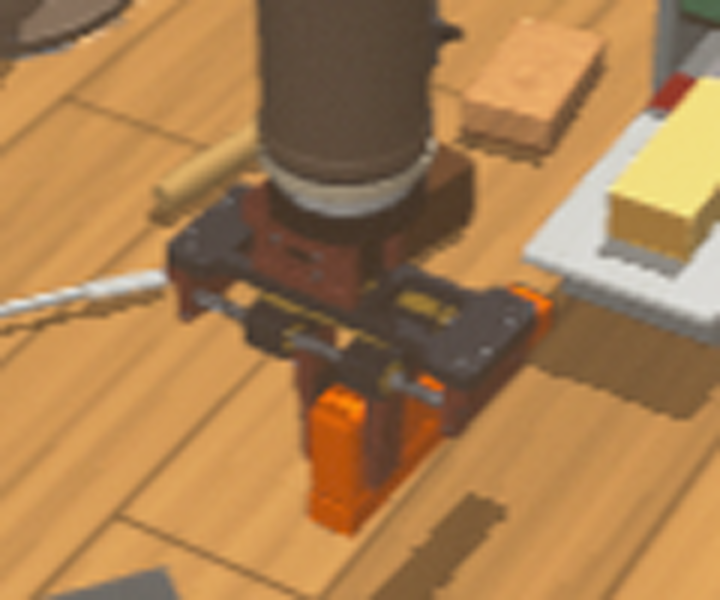

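View pics/t10.png

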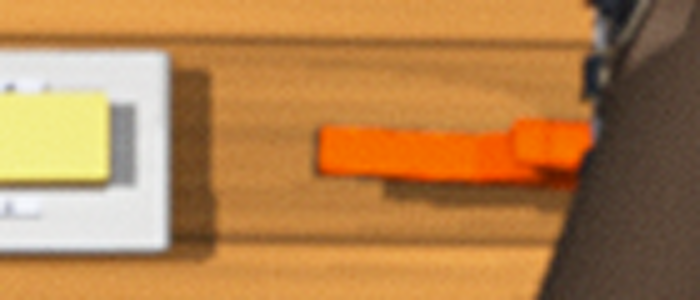

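The stick is held level in the scene view. The nose is at crop (318,151) in the top view. Next I bring it behind the blank.

Call:
carry_out --pt "0.003 0.0308 0.0031 -0.0138 0 0 255" --pt "0.003 0.0308 0.0035 -0.0138 0 0 255" --pt "0.003 0.0308 0.0038 -0.0138 0 0 255" --pt "0.003 0.0308 0.0041 -0.0138 0 0 255" --pt "0.003 0.029 0.0044 -0.0138 0 0 255" --pt "0 0 0 0 0 0 255"

```text
clock: 11.02
eef_pos: [0.5951, -0.3049, 0.1143]
orientation: [0.707, -0.004, 0.707, 0.005]
wrist_force: [0.6, -0.4, -1.8]
finger_gap: 0.0277
```

Run:
```python
from h import *
st();s=cam("scene");crop(s,270,140,120,100,6,"pics/s11.png");c=cam("top");crop(c,240,140,140,60,5,"pics/t11.png")
st()
```

```text
t11.03 p [ 0.5951 -0.3049  0.1143] xt [ 0.     0.001 -1.   ] a0.73 F [ 0.6 -0.4 -1.8] gap0.0277
t11.12 p [ 0.5942 -0.3088  0.1144] xt [-0.    -0.001 -1.   ] a0.49 F [-0.2 -0.4 -1.4] gap0.0284
```

View pics/s11.png

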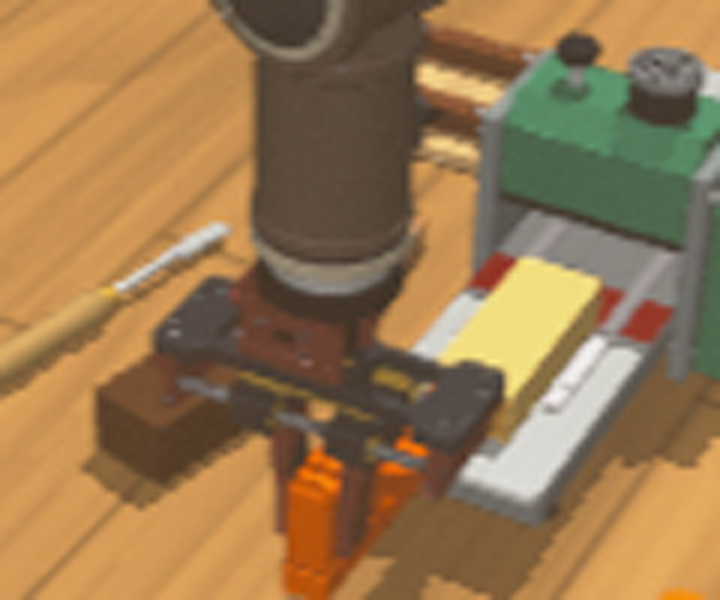

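View pics/t11.png

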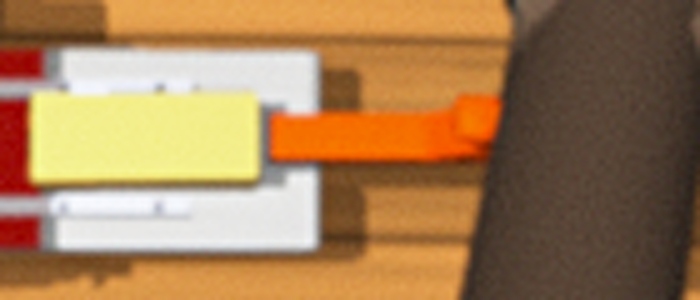

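Call:
carry_out --pt "0.014 0 -0.0005 0 0 0 255" --pt "0.011 0 0 0 0 0 255" --pt "0.003 0 0 0 0 0 255" --pt "0 0 0 0 0 0 255"

```text
clock: 11.62
eef_pos: [0.5936, -0.3083, 0.0914]
orientation: [0.707, -0.003, 0.707, 0.003]
wrist_force: [-0.1, 0.4, -1.8]
finger_gap: 0.0281
```

Run:
```python
from h import *
st();s=cam("scene");crop(s,270,140,120,100,6,"pics/s12.png")
plan([(0.5927,-0.21,0.0918,0.5,8),(0.5919,-0.1165,0.0918,0.5,8),(.5910,-.024,.0918,.5,8)])
```

```text
t11.62 p [ 0.5936 -0.3083  0.0914] xt [-0.001  0.    -1.   ] a0.47 F [-0.1  0.4 -1.8] gap0.0281
[-0.0, 0.0154, -0.0, -0.0, -0.0, -0.0]
[-0.0, 0.0153, -0.0, -0.0, -0.0, -0.0]
[-0.0, 0.0154, -0.0001, -0.0, -0.0, -0.0]
[-0.0, 0.0153, -0.0, -0.0, -0.0, -0.0]
[-0.0, 0.0154, -0.0001, -0.0, -0.0, -0.0]
[-0.0, 0.0153, -0.0, -0.0, -0.0, -0.0]
[-0.0, 0.0154, -0.0001, -0.0, -0.0, -0.0]
[-0.0, 0.0153, -0.0, -0.0, -0.0, -0.0]
[-0.0, 0.0146, -0.0, -0.0, -0.0, -0.0]
[-0.0, 0.0146, -0.0, -0.0, -0.0, -0.0]
[-0.0, 0.0146, -0.0, -0.0, -0.0, -0.0]
[-0.0, 0.0146, -0.0, -0.0, -0.0, -0.0]
[-0.0, 0.0146, -0.0, -0.0, -0.0, -0.0]
[-0.0, 0.0146, -0.0, -0.0, -0.0, -0.0]
[-0.0, 0.0146, -0.0, -0.0, -0.0, -0.0]
[-0.0, 0.0147, -0.0, -0.0, -0.0, -0.0]
[-0.0, 0.0145, -0.0, -0.0, -0.0, -0.0]
[-0.0, 0.0144, -0.0, -0.0, -0.0, -0.0]
[-0.0, 0.0145, -0.0, -0.0, -0.0, -0.0]
[-0.0, 0.0144, -0.0, -0.0, -0.0, -0.0]
[-0.0, 0.0145, -0.0, -0.0, -0.0, -0.0]
[-0.0, 0.0144, -0.0001, -0.0, -0.0, -0.0]
[-0.0, 0.0145, -0.0, -0.0, -0.0, -0.0]
[-0.0, 0.0144, -0.0001, -0.0, -0.0, -0.0]
```

View pics/s12.png

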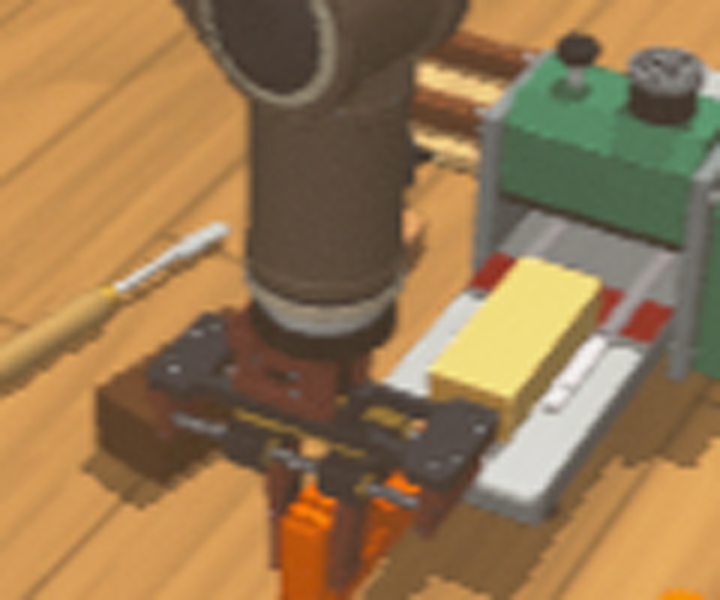

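Call:
carry_out --pt "0 0.008 0 0 0 0 255" --pt "0 0.012 0 0 0 0 255" --pt "0 0.016 0 0 0 0 255" --pt "0 0.016 0 0 0 0 255" --pt "0 0.016 0 0 0 0 255" --pt "0 0.016 0 0 0 0 255" --pt "0 0.016 0 0 0 0 255" --pt "0 0.01 0 0 0 0 255"

```text
clock: 12.68
eef_pos: [0.5931, -0.2189, 0.0919]
orientation: [0.707, -0.003, 0.707, 0.003]
wrist_force: [-0.1, -1.6, 0.6]
finger_gap: 0.0282
```

Run:
```python
from h import *
st();c=cam("top");crop(c,180,130,170,70,4,"pics/t13.png");s=cam("scene");crop(s,300,130,130,100,6,"pics/s13.png")
```

```text
t12.68 p [ 0.5931 -0.2189  0.0919] xt [ 0.  0. -1.] a0.54 F [-0.1 -1.6  0.6] gap0.0282
```

View pics/t13.png

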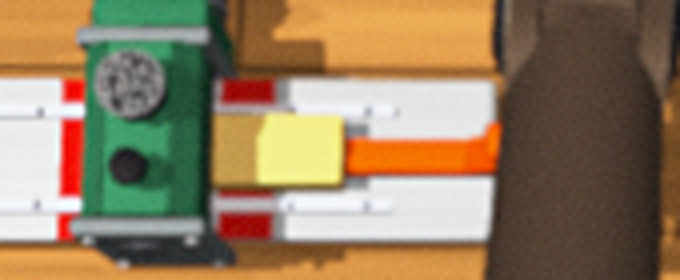

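View pics/s13.png

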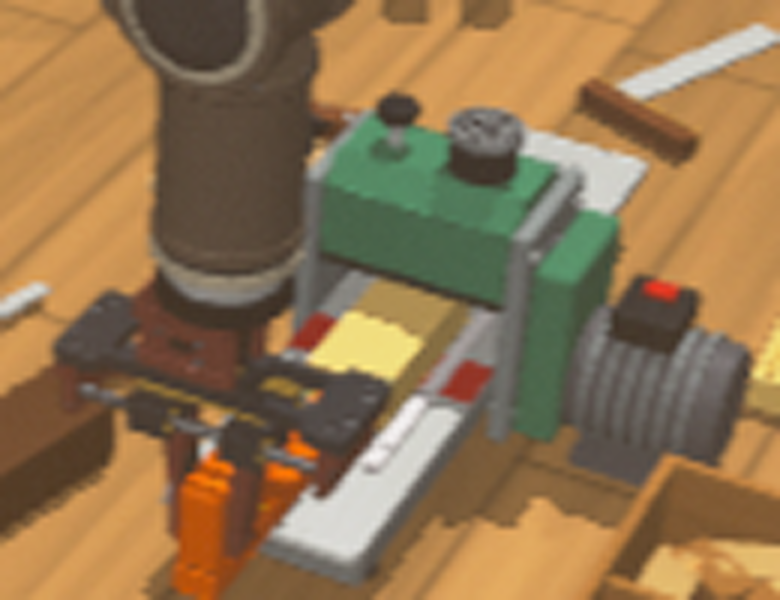

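The blank is feeding straight, with its rear at crop x 345. I carry on pushing.

Call:
carry_out --pt "0 0.01 0 0 0 0 255" --pt "0 0.016 0 0 0 0 255" --pt "0 0.016 0 0 0 0 255" --pt "0 0.016 0 0 0 0 255" --pt "0 0.016 0 0 0 0 255" --pt "0 0.016 0 0 0 0 255" --pt "0 0.016 0 0 0 0 255" --pt "0 0.016 0 0 0 0 255"

```text
clock: 13.78
eef_pos: [0.5921, -0.1217, 0.0918]
orientation: [0.707, -0.003, 0.707, 0.003]
wrist_force: [0.2, -0.2, -2.7]
finger_gap: 0.0277
```

Run:
```python
from h import *
st();plan([(.5910,-.030,.0918,.5,8)])
```

```text
t13.78 p [ 0.5921 -0.1217  0.0918] xt [-0. -0. -1.] a0.50 F [ 0.2 -0.2 -2.7] gap0.0277
[0.0, 0.0143, -0.0001, -0.0, -0.0, 0.0]
[0.0, 0.0143, -0.0, -0.0, -0.0, 0.0]
[0.0, 0.0143, -0.0001, -0.0, -0.0, 0.0]
[0.0, 0.0143, -0.0, -0.0, -0.0, 0.0]
[0.0, 0.0144, -0.0001, -0.0, -0.0, 0.0]
[0.0, 0.0143, -0.0, -0.0, -0.0, 0.0]
[0.0, 0.0144, -0.0001, -0.0, -0.0, 0.0]
[0.0, 0.0143, -0.0, -0.0, -0.0, 0.0]
```

Call:
carry_out --pt "0 0.015 0 0 0 0 255" --pt "0 0.016 0 0 0 0 255" --pt "0 0.016 0 0 0 0 255" --pt "0 0.016 0 0 0 0 255" --pt "0 0.016 0 0 0 0 255" --pt "0 0.015 0 0 0 0 255" --pt "0 0.01 0 0 0 0 255" --pt "0 0.006 0 0 0 0 255"

```text
clock: 14.78
eef_pos: [0.5915, -0.0341, 0.0919]
orientation: [0.707, -0.003, 0.707, 0.003]
wrist_force: [0.3, -1.5, -0.0]
finger_gap: 0.0279
```

```bash
cat >> h.py <<'E'
def blank(c,near,z):
    I=c["pixels"].astype(int);R,G,B=I[...,0],I[...,1],I[...,2]
    m,s_,ce=comp((R>185)&(G>170)&(B<170)&(B>70)&(G>R-30),near)
    cn=cv2.findContours(m.astype(np.uint8),cv2.RETR_EXTERNAL,cv2.CHAIN_APPROX_NONE)[0][0].reshape(-1,2)
    r=cv2.minAreaRect(onz(c,cn,z)[:,:2].astype(np.float32));print(s_,r);print(cv2.boxPoints(r).round(4))
E
python3 - <<'E'
from h import *
st();c=cam("top");crop(c,130,130,170,80,4,"pics/t14.png");blank(c,[180,170],.096)
E
```

```text
t14.78 p [ 0.5915 -0.0341  0.0919] xt [ 0. -0. -1.] a0.51 F [ 0.3 -1.5 -0. ] gap0.0279
[161 158  40  19 671] ((0.5911533236503601, 0.22250831127166748), (0.05630148947238922, 0.12180060893297195), 2.0363941192626953)
[[0.5609 0.2824]
 [0.5652 0.1606]
 [0.6215 0.1626]
 [0.6171 0.2844]]
```

View pics/t14.png

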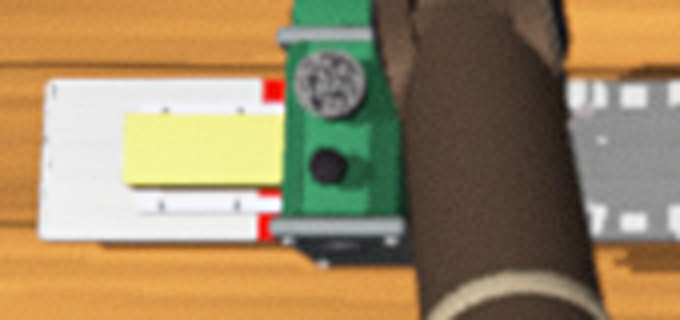

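Call:
carry_out --pt "0 0.005 0 0 0 0 255" --pt "0 0.004 0 0 0 0 255" --pt "0 0.0025 0 0 0 0 255" --pt "0 0 0 0 0 0 255"

```text
clock: 15.32
eef_pos: [0.5913, -0.025, 0.0918]
orientation: [0.707, -0.003, 0.707, 0.003]
wrist_force: [-0.9, 0.4, -2.3]
finger_gap: 0.0282
```

Run:
```python
from h import *
st();c=cam("top");blank(c,[180,170],.096);crop(c,130,130,170,80,4,"pics/t15.png")
print(onz(c,np.array([200+243/5-.5,165]),.06),onz(c,np.array([130+262/4-.5,165]),.06))
```

```text
t15.32 p [ 0.5913 -0.025   0.0918] xt [-0.  0. -1.] a0.51 F [-0.9  0.4 -2.3] gap0.0282
[158 158  43  19 720] ((0.5910230278968811, 0.22717800736427307), (0.05611199885606766, 0.13116894662380219), 1.9170117378234863)
[[0.5608 0.2918]
 [0.5652 0.1607]
 [0.6213 0.1626]
 [0.6169 0.2937]]
[[0.60576816 0.01761116 0.06      ]] [[0.60430053 0.18659238 0.06      ]]
```

View pics/t15.png

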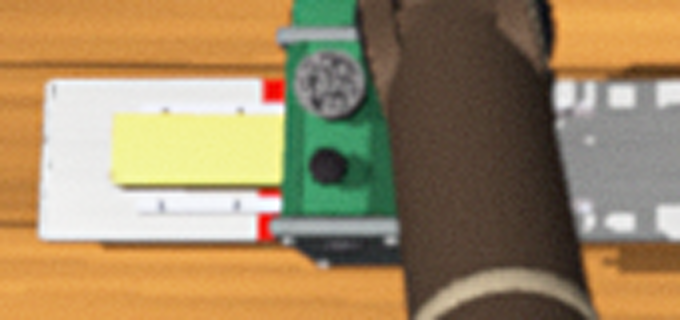

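Call:
carry_out --pt "0 0.0025 0 0 0 0 255" --pt "0 0 0 0 0 0 255"

```text
clock: 15.62
eef_pos: [0.5914, -0.0232, 0.0919]
orientation: [0.707, -0.003, 0.707, 0.003]
wrist_force: [0.4, -0.9, -0.9]
finger_gap: 0.028
```

Run:
```python
from h import *
st();c=cam("top");blank(c,[180,170],.096)
```

```text
t15.62 p [ 0.5914 -0.0232  0.0919] xt [ 0.  0. -1.] a0.50 F [ 0.4 -0.9 -0.9] gap0.0280
[158 158  43  18 728] ((0.5914486646652222, 0.2275974601507187), (0.053795065730810165, 0.13204704225063324), 0.4591231048107147)
[[0.564  0.2934]
 [0.5651 0.1614]
 [0.6189 0.1618]
 [0.6178 0.2938]]
```

The blank's front is at y = 0.2936, so its rear is at 0.1536, about 52 mm past the drum and clear of hood and cheeks. I draw the stick back.

Call:
carry_out --pt "0 -0.01 0 0 0 0 255" --pt "0 -0.02 0 0 0 0 255" --pt "0 -0.025 0 0 0 0 255" --pt "0 -0.025 0 0 0 0 255" --pt "0 -0.025 0 0 0 0 255" --pt "0 -0.02 0 0 0 0 255" --pt "0 -0.0125 0.001 0 0 0 255" --pt "0 0 0 0 0 0 255"

```text
clock: 16.68
eef_pos: [0.5931, -0.1341, 0.0918]
orientation: [0.707, -0.003, 0.707, 0.003]
wrist_force: [-0.1, -0.0, -1.6]
finger_gap: 0.0276
```

Run:
```python
from h import *
st();c=cam("top");crop(c,180,130,170,70,4,"pics/t16.png");s=cam("scene");crop(s,290,130,130,100,6,"pics/s16.png")
st()
```

```text
t16.68 p [ 0.5931 -0.1341  0.0918] xt [-0. -0. -1.] a0.43 F [-0.1 -0.  -1.6] gap0.0276
t16.77 p [ 0.5931 -0.1325  0.0918] xt [ 0.     0.001 -1.   ] a0.54 F [-0.6  0.1 -1. ] gap0.0280
```

View pics/t16.png

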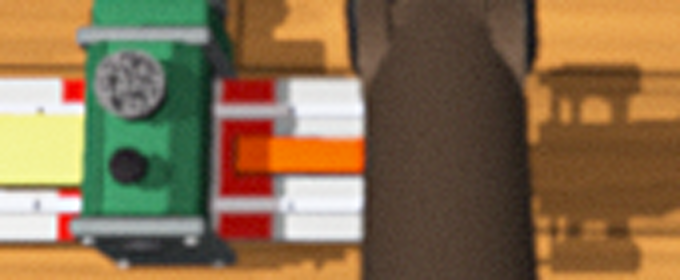

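View pics/s16.png

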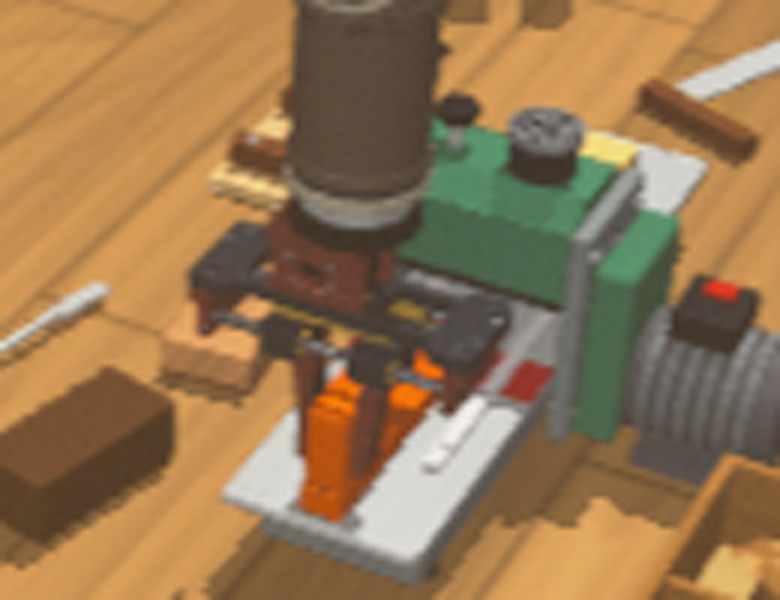

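The stick's nose is at crop (236,153), on the red band and clear of the hood, and the tail rests on the table. I lower it and let go.

Call:
carry_out --pt "0.0012 0 0 0 0 0 255" --pt "0.0008 0 0 0 0 0 255" --pt "0 0 0 0 0 0 255"

```text
clock: 17.15
eef_pos: [0.5932, -0.1329, 0.0903]
orientation: [0.707, -0.003, 0.707, 0.003]
wrist_force: [-0.8, 0.3, -1.4]
finger_gap: 0.0277
```

Call:
carry_out --pt "0 0 0 0 0 0 0" --pt "0 0 0 0 0 0 0" --pt "0 0 0 0 0 0 0" --pt "0 0 0 0 0 0 0"

```text
clock: 17.65
eef_pos: [0.5931, -0.1334, 0.0903]
orientation: [0.707, -0.003, 0.707, 0.003]
wrist_force: [0.3, 0.7, 0.6]
finger_gap: 0.0646
```

Run:
```python
from h import *
st();s=cam("scene");crop(s,290,130,130,100,6,"pics/s17.png")
```

```text
t17.65 p [ 0.5931 -0.1334  0.0903] xt [ 0. -0. -1.] a0.49 F [0.3 0.7 0.6] gap0.0646
```

View pics/s17.png

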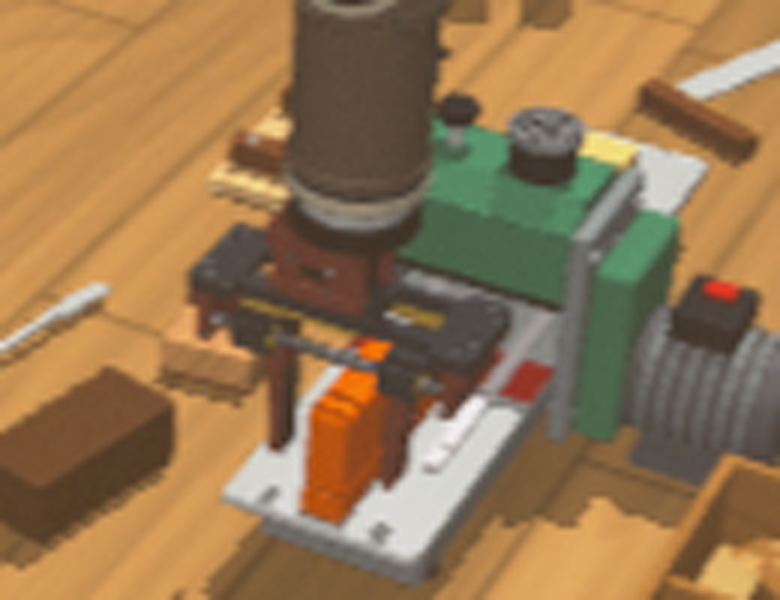

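Run:
```python
from h import *
plan([(.593,-.133,.25,.5,4),(.41,-.08,.25,.5,4),(.40,.256,.25,.5,7),(.591,.256,.2,.5,4)])
```

```text
[-0.0499, 0.0001, -0.0, -0.0, 0.0, 0.0]
[-0.0499, 0.0001, -0.0, -0.0, 0.0, 0.0]
[-0.0499, 0.0001, -0.0001, -0.0, 0.0, 0.0]
[-0.05, 0.0002, -0.0, -0.0, 0.0, 0.0]
[0.0, 0.017, -0.057, -0.0, 0.0, 0.0]
[0.0, 0.0171, -0.0571, -0.0, 0.0, 0.0]
[0.0, 0.017, -0.057, -0.0, 0.0, 0.0]
[0.0, 0.0171, -0.0571, -0.0, 0.0, 0.0]
[-0.0, 0.06, -0.0013, -0.0, 0.0, 0.0]
[-0.0, 0.06, -0.0013, -0.0, 0.0, 0.0]
[-0.0, 0.06, -0.0013, -0.0, 0.0, 0.0]
[-0.0, 0.06, -0.0012, -0.0, 0.0, 0.0]
[-0.0, 0.06, -0.0013, -0.0, 0.0, 0.0]
[-0.0, 0.06, -0.0012, -0.0, 0.0, 0.0]
[-0.0, 0.0601, -0.0013, -0.0, 0.0, 0.0]
[0.0156, -0.0005, 0.0597, -0.0, 0.0, 0.0]
[0.0156, -0.0005, 0.0597, -0.0, 0.0, 0.0]
[0.0157, -0.0005, 0.0597, -0.0, 0.0, 0.0]
[0.0156, -0.0006, 0.0597, -0.0, 0.0, 0.0]
```

Call:
carry_out --pt "-0.01 0 0 0 0 0 0" --pt "-0.04 0 0 0 0 0 0" --pt "-0.05 0 0 0 0 0 0" --pt "-0.05 0 0 0 0 0 0" --pt "-0.05 0 0 0 0 0 0" --pt "0 0.015 -0.055 0 0 0 0" --pt "0 0.017 -0.057 0 0 0 0" --pt "0 0.017 -0.057 0 0 0 0"

```text
clock: 18.7
eef_pos: [0.4562, -0.0948, 0.2508]
orientation: [0.707, -0.003, 0.707, 0.003]
wrist_force: [0.4, 0.7, 0.9]
finger_gap: 0.0875
```

Call:
carry_out --pt "0 0.02 -0.057 0 0 0 0" --pt "0 0.06 -0.0015 0 0 0 0" --pt "0 0.06 -0.0015 0 0 0 0" --pt "0 0.06 -0.0015 0 0 0 0" --pt "0 0.06 -0.001 0 0 0 0" --pt "0 0.06 -0.001 0 0 0 0" --pt "0 0.06 -0.001 0 0 0 0" --pt "0 0.06 -0.001 0 0 0 0"

```text
clock: 19.7
eef_pos: [0.402, 0.2577, 0.251]
orientation: [0.708, -0.003, 0.707, 0.003]
wrist_force: [0.2, -1.0, -0.0]
finger_gap: 0.0876
```

Run:
```python
from h import *
np.set_printoptions(precision=4,suppress=True)
st();c=cam("top");crop(c,130,130,170,120,4,"pics/t18.png");s=cam("scene");crop(s,290,110,150,110,5,"pics/s18.png")
st();blank(c,[180,170],.096)
plan([(.591,.256,.2,.5,4),(.591,.256,.0725,.5,4)])
```

```text
t19.70 p [0.402  0.2577 0.251 ] xt [ 0.001  0.    -1.   ] a0.47 F [ 0.2 -1.  -0. ] gap0.0876
t19.80 p [0.4007 0.2615 0.2511] xt [ 0.     0.003 -1.   ] a0.88 F [-0.1  0.4 -0.7] gap0.0880
[158 158  43  18 728] ((0.5914497375488281, 0.22746542096138), (0.053795065730810165, 0.1320028454065323), 0.4591231048107147)
[[0.564  0.2932]
 [0.5651 0.1613]
 [0.6189 0.1617]
 [0.6178 0.2937]]
[0.016, -0.0027, 0.0594, 0.0021, 0.0001, -0.0011]
[0.016, -0.0026, 0.0594, 0.0021, 0.0001, -0.0011]
[0.016, -0.0024, 0.0594, 0.0021, 0.0001, -0.0011]
[0.0159, -0.0023, 0.0595, 0.0021, 0.0001, -0.0011]
[0.0399, -0.0, -0.0, -0.0, 0.0, 0.0]
[0.0398, -0.0, -0.0, -0.0, 0.0, 0.0]
[0.0399, -0.0, -0.0, -0.0, 0.0, 0.0]
[0.0398, -0.0, -0.0, -0.0, 0.0, 0.0]
```

View pics/t18.png

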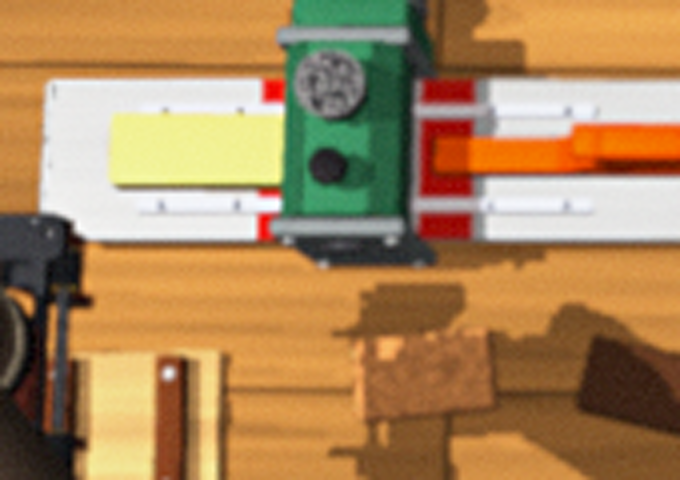

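View pics/s18.png

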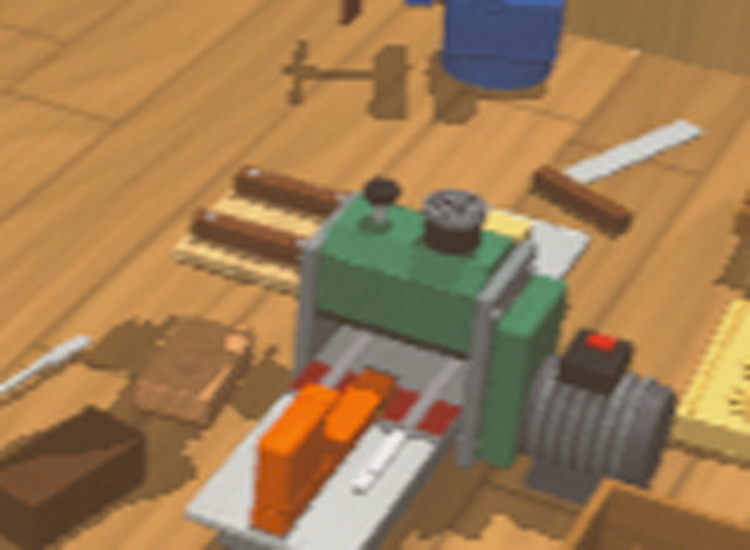

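The stick stands on the infeed table clear of the hood, with its nose at crop (434,155) and the hood edge at 412. The blank is out on the far side. Next I approach its leading half.

Call:
carry_out --pt "0.016 -0.001 0.0597 0 0 0 0" --pt "0.016 -0.001 0.0597 0 0 0 0" --pt "0.016 -0.0005 0.0597 0 0 0 0" --pt "0.016 0 0.0587 0 0 0 0" --pt "0 0 0 0 0 0 0"

```text
clock: 20.42
eef_pos: [0.5948, 0.2532, 0.1968]
orientation: [0.706, -0.002, 0.708, 0.001]
wrist_force: [-1.0, 0.3, -0.1]
finger_gap: 0.0875
```

Run:
```python
from h import *
st();c=cam("top");st();plan([(.591,.256,.074,.5,4)])
```

```text
t20.43 p [0.5948 0.2532 0.1968] xt [-0.002 -0.001 -1.   ] a0.27 F [-1.   0.3 -0.1] gap0.0875
t20.48 p [0.593  0.2545 0.1979] xt [-0.002 -0.001 -1.   ] a0.38 F [-0.8 -0.4 -0.5] gap0.0877
[0.0387, 0.0005, -0.0005, -0.0006, -0.0007, 0.0002]
[0.0387, 0.0005, -0.0006, -0.0006, -0.0007, 0.0002]
[0.0387, 0.0004, -0.0006, -0.0006, -0.0007, 0.0002]
[0.0388, 0.0005, -0.0005, -0.0006, -0.0007, 0.0002]
```

Call:
carry_out --pt "0.04 0 -0.0003 0 0 0 0" --pt "0.04 0 -0.0003 0 0 0 0" --pt "0.04 0 0 0 0 0 0" --pt "0.03 0 0 0 0 0 0" --pt "0 0 0 0 0 0 0" --pt "0 0 0 0 0 0 0"

```text
clock: 21.22
eef_pos: [0.5921, 0.2563, 0.0809]
orientation: [0.708, -0.003, 0.706, 0.003]
wrist_force: [0.3, 0.4, -0.2]
finger_gap: 0.0878
```

Run:
```python
from h import *
st();c=cam("top");crop(c,110,110,150,100,5,"pics/t19.png");s=cam("scene");crop(s,330,110,120,100,6,"pics/s19.png");st()
```

```text
t21.23 p [0.5921 0.2563 0.0809] xt [ 0.002  0.001 -1.   ] a0.52 F [ 0.3  0.4 -0.2] gap0.0878
t21.32 p [0.5925 0.2564 0.0809] xt [ 0.002  0.001 -1.   ] a0.50 F [ 0.3 -0.3 -0.4] gap0.0876
```

View pics/t19.png

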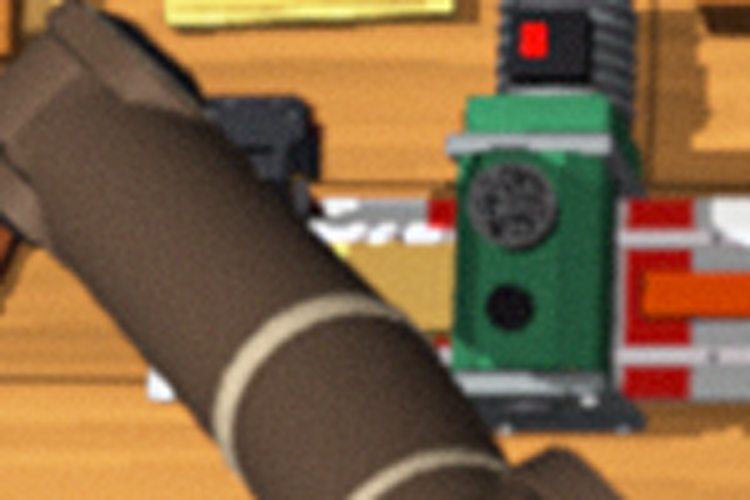

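View pics/s19.png

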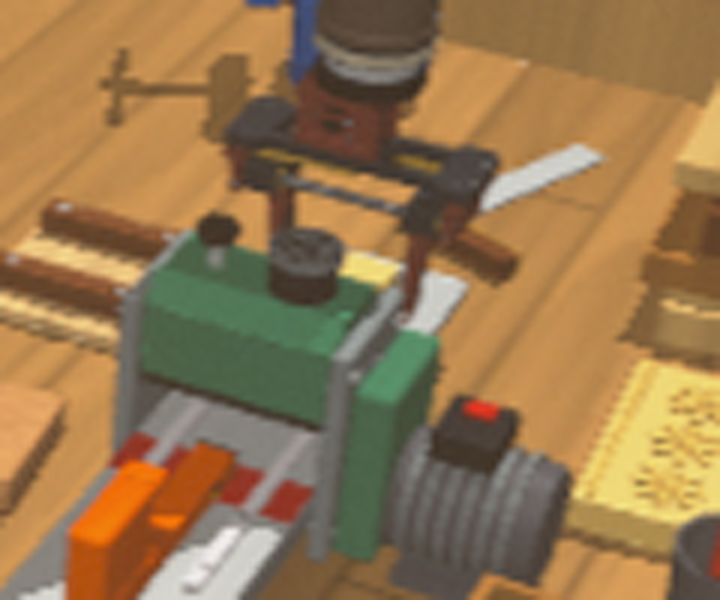

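Call:
carry_out --pt "0.008 0 -0.001 0 0 0 0" --pt "0 0 0 0 0 0 0" --pt "0 0 0 0 0 0 255" --pt "0 0 0 0 0 0 255" --pt "0 0 0 0 0 0 255" --pt "0 0 0 0 0 0 255" --pt "0 0 0 0 0 0 255" --pt "0 0 0 0 0 0 255"

```text
clock: 22.32
eef_pos: [0.5911, 0.2559, 0.0727]
orientation: [0.707, -0.003, 0.707, 0.003]
wrist_force: [0.8, 0.4, 0.1]
finger_gap: 0.0561
```

Run:
```python
from h import *
st()
```

```text
t22.32 p [0.5911 0.2559 0.0727] xt [ 0.  0. -1.] a0.50 F [0.8 0.4 0.1] gap0.0561
```

Run:
```python
from h import *
plan([(.591,.258,.0827,.5,1),(.591,.276,.155,.5,3),(.3749,.337,.13,1.2,5)])
```

```text
[-0.0125, 0.0026, -0.0001, -0.0001, 0.0002, -0.0001]
[-0.0301, 0.0075, 0.0001, 0.0, -0.0, -0.0]
[-0.0302, 0.0075, 0.0, 0.0, -0.0, -0.0]
[-0.0301, 0.0075, 0.0001, 0.0, -0.0, -0.0]
[0.0062, 0.0157, -0.0539, -0.0031, -0.0, -0.0]
[0.0063, 0.0159, -0.0539, -0.0031, -0.0, -0.0]
[0.0062, 0.016, -0.0538, -0.0031, -0.0, -0.0]
[0.0063, 0.0161, -0.0538, -0.0031, -0.0, -0.0]
[0.0062, 0.0162, -0.0537, -0.0031, -0.0, -0.0]
```

Call:
carry_out --pt "-0.012 0.0025 0 0 0 0 255" --pt "-0.03 0.0075 0 0 0 0 255" --pt "-0.03 0.0075 0 0 0 0 255" --pt "-0.03 0.0075 0 0 0 0 255" --pt "0 0 0 0 0 0 255"

```text
clock: 22.95
eef_pos: [0.5915, 0.2774, 0.1565]
orientation: [0.708, -0.003, 0.706, 0.004]
wrist_force: [-0.9, 0.5, -2.2]
finger_gap: 0.0557
```

Run:
```python
from h import *
st();s=cam("scene");crop(s,330,110,120,100,6,"pics/s20.png");c=cam("top");crop(c,110,110,150,100,5,"pics/t20.png")
plan([(.3749,.337,.13,1.2,6)])
```

```text
t22.95 p [0.5915 0.2774 0.1565] xt [ 0.003  0.002 -1.   ] a0.55 F [-0.9  0.5 -2.2] gap0.0557
[0.005, 0.0132, -0.0448, -0.0026, -0.0001, 0.0001]
[0.0049, 0.0133, -0.0448, -0.0026, -0.0001, 0.0001]
[0.0049, 0.0134, -0.0448, -0.0026, -0.0001, 0.0001]
[0.005, 0.0135, -0.0448, -0.0026, -0.0001, 0.0001]
[0.0049, 0.0136, -0.0447, -0.0026, -0.0001, 0.0001]
[0.005, 0.0137, -0.0447, -0.0026, -0.0001, 0.0001]
```

View pics/s20.png

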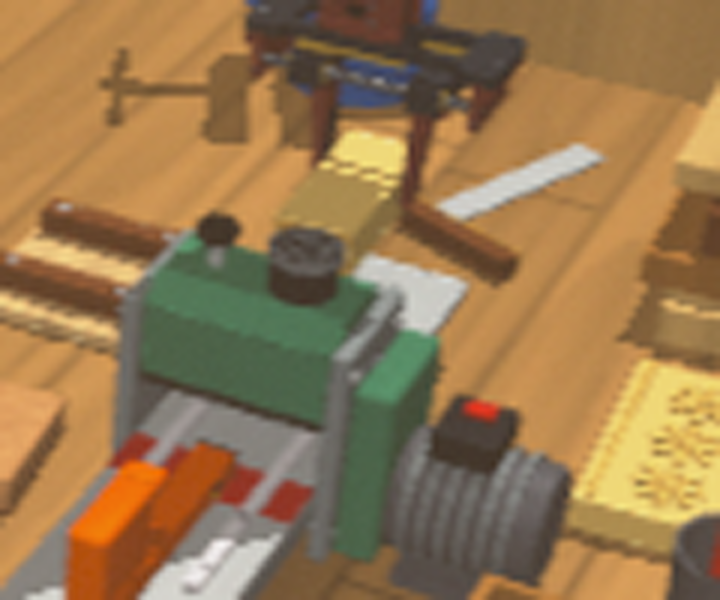

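View pics/t20.png

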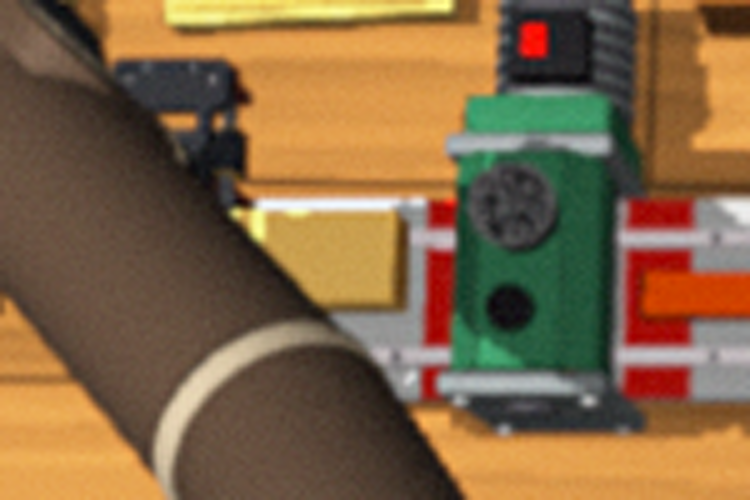

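Call:
carry_out --pt "0 0.012 -0.03 -0.003 0 0 255" --pt "0.005 0.0132 -0.045 -0.003 0 0 255" --pt "0.005 0.0134 -0.045 -0.003 0 0 255" --pt "0.005 0.0135 -0.045 -0.003 0 0 255" --pt "0.005 0.0136 -0.045 -0.003 0 0 255" --pt "0.005 0.0137 -0.04 0 0 0 255" --pt "0.003 0 -0.02 0 0 0 255" --pt "0 0 0 0 0 0 255"

```text
clock: 24.05
eef_pos: [0.3736, 0.3353, 0.1313]
orientation: [0.707, -0.008, 0.707, 0.007]
wrist_force: [0.1, 0.2, -1.7]
finger_gap: 0.0561
```

Run:
```python
from h import *
np.set_printoptions(precision=4,suppress=True)
s=cam("scene");st();crop(s,290,110,120,100,6,"pics/s21.png");c=cam("top");crop(c,110,190,130,90,6,"pics/t21.png")
plan([(.3749,.337,.075,1.2,3)])
```

```text
t24.10 p [0.3748 0.3353 0.1316] xt [ 0.    -0.001 -1.   ] a1.14 F [ 1.2  0.1 -2.2] gap0.0560
[0.0236, 0.0007, -0.0002, -0.0009, 0.0002, 0.0001]
[0.0236, 0.0007, -0.0002, -0.0009, 0.0002, 0.0001]
[0.0237, 0.0007, -0.0001, -0.0009, 0.0002, 0.0001]
```

View pics/s21.png

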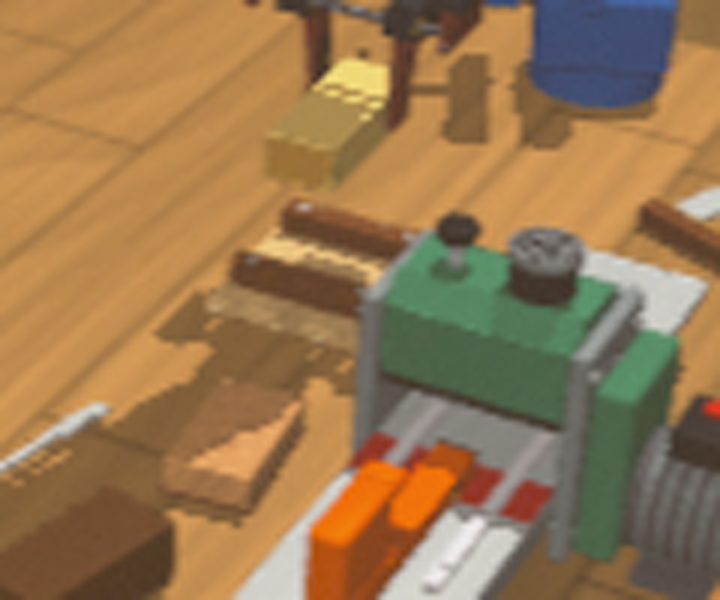

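View pics/t21.png

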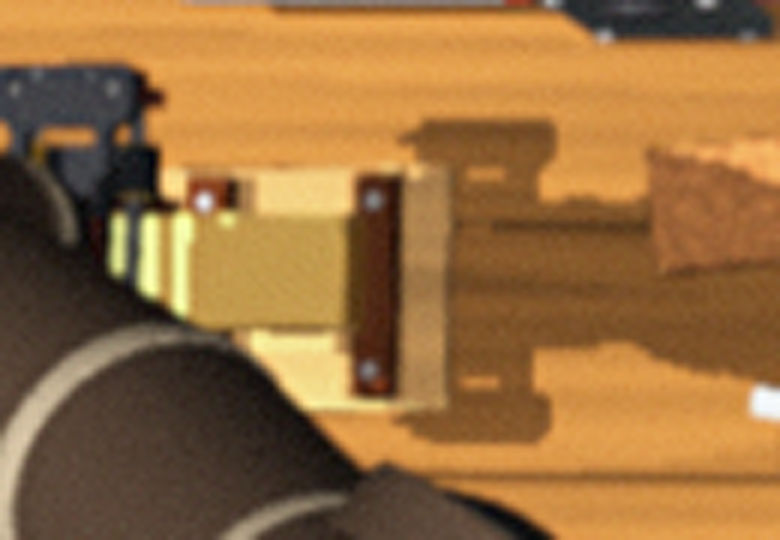

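The blank is held level over the bearers; the top view's leftward offset is parallax from the blank's height. I lower it.

Call:
carry_out --pt "0.025 0.001 0 0 0 0 255" --pt "0.03 0.001 0 0 0 0 255" --pt "0.025 0 0 0 0 0 255" --pt "0.014 0 0 0 0 0 255" --pt "0.008 0 0 0 0 0 255" --pt "0 0 0 0 0 0 255"

```text
clock: 24.9
eef_pos: [0.3743, 0.3377, 0.0502]
orientation: [0.707, -0.007, 0.707, 0.007]
wrist_force: [0.2, 0.1, -1.7]
finger_gap: 0.0557
```

Run:
```python
from h import *
np.set_printoptions(precision=4,suppress=True)
s=cam("scene");st();crop(s,290,110,120,100,6,"pics/s22.png");c=cam("top");crop(c,110,190,130,90,6,"pics/t22.png");st()
```

```text
t24.95 p [0.3743 0.3379 0.0506] xt [ 0.  0. -1.] a1.16 F [ 0.9 -0.3 -1.9] gap0.0555
t25.00 p [0.3744 0.338  0.0508] xt [ 0.001  0.001 -1.   ] a1.16 F [ 0.2  0.2 -0.9] gap0.0554
```

View pics/s22.png

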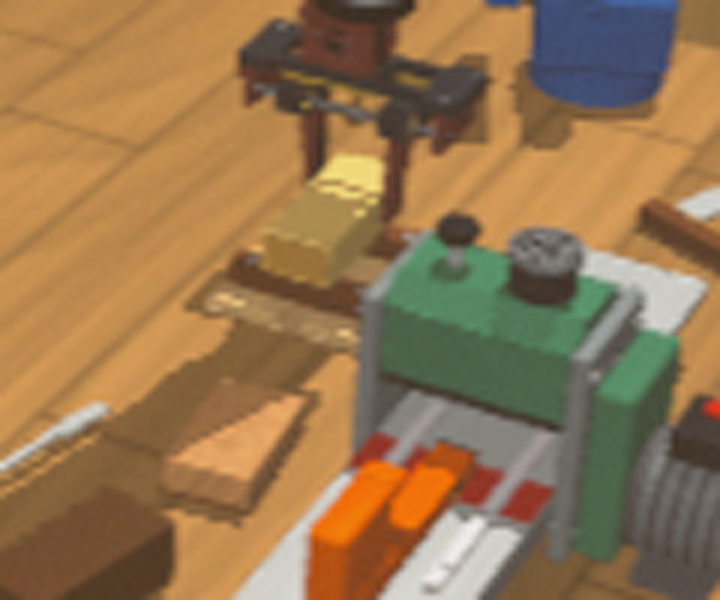

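View pics/t22.png

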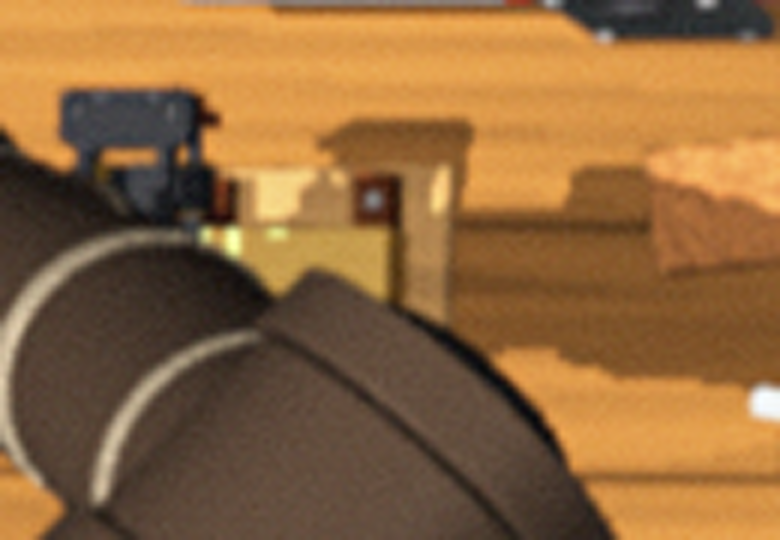

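Run:
```python
from h import *
c=cam("top");print(onz(c,np.array([110+391/6-.5,190+228/6-.5]),.0735))
```

```text
[[0.40362851 0.23791863 0.0735    ]]
```

Call:
carry_out --pt "0.005 0 0.0005 0 0 0 255" --pt "0.0025 0 0 0 0 0 255" --pt "0 0 0 0 0 0 255"

```text
clock: 25.42
eef_pos: [0.3745, 0.3377, 0.0446]
orientation: [0.707, -0.007, 0.707, 0.007]
wrist_force: [-0.5, -2.0, 3.3]
finger_gap: 0.0556
```

Call:
carry_out --pt "0 0 0 0 0 0 0" --pt "0 0 0 0 0 0 0" --pt "0 0 0 0 0 0 0" --pt "-0.01 0 0 0 0 0 0" --pt "-0.03 0 0 0 0 0 0" --pt "-0.06 0 0 0 0 0 0" --pt "-0.06 0 0 0 0 0 0" --pt "-0.04 0 0 0 0 0 0"

```text
clock: 26.42
eef_pos: [0.3745, 0.3383, 0.207]
orientation: [0.708, -0.007, 0.706, 0.008]
wrist_force: [1.0, -0.5, -0.1]
finger_gap: 0.0878
```

Call:
carry_out --pt "0 0.06 0 0 0 0 0" --pt "0 0.06 0 0 0 0 0" --pt "0 0.05 0 0 0 0 0" --pt "0 0 0 0 0 0 0"

```text
clock: 26.92
eef_pos: [0.3698, 0.4765, 0.2044]
orientation: [0.707, -0.008, 0.708, 0.009]
wrist_force: [-0.3, -0.4, 0.9]
finger_gap: 0.0877
```

Run:
```python
from h import *
st();c=cam("top");blank(c,[155,238],.068);crop(c,100,130,320,130,2.5,"pics/t23.png") if 0 else crop(c,100,130,200,140,4,"pics/t23.png");s=cam("scene");crop(s,290,110,130,100,6,"pics/s23.png");st()
```

```text
t26.93 p [0.3698 0.4765 0.2044] xt [-0.002  0.002 -1.   ] a1.39 F [-0.3 -0.4  0.9] gap0.0877
[130 228   4  18  55] ((0.37467315793037415, 0.37322697043418884), (0.0531204417347908, 0.009415128268301487), 3.2424936294555664)
[[0.3479 0.3764]
 [0.3484 0.367 ]
 [0.4015 0.37  ]
 [0.4009 0.3794]]
t27.02 p [0.3712 0.4732 0.2041] xt [-0.    -0.001 -1.   ] a1.22 F [-0.3  0.1 -0.3] gap0.0880
```

View pics/t23.png

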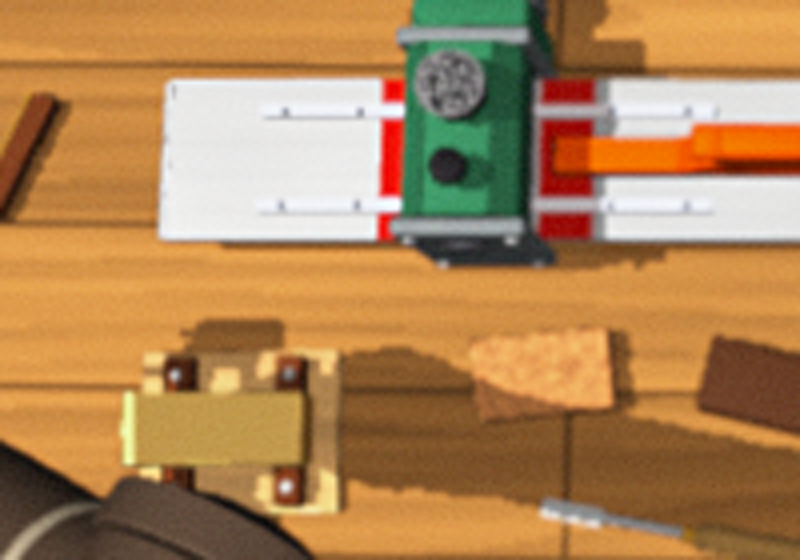

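View pics/s23.png

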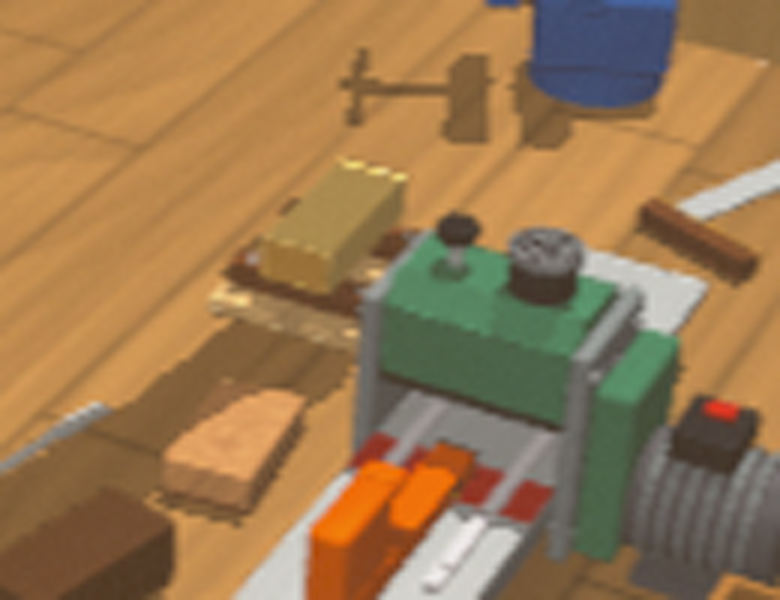

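Run:
```python
from h import *
np.set_printoptions(precision=4,suppress=True)
c=cam("top");k=lambda p:np.array(p)/4+[99.5,129.5]
b=onz(c,k([(124,392),(305,392),(303,466),(124,464)]),.068);print(b,b.mean(0))
n=onz(c,k([(555,136),(555,170)]),.08);print("nose",n); st()
I=c["pixels"].astype(int)
crop(c,130,60,350,250,2,"pics/t24.png")
```

```text
[[0.4026 0.378  0.068 ]
 [0.4041 0.2362 0.068 ]
 [0.3468 0.2351 0.068 ]
 [0.3468 0.3748 0.068 ]] [0.3751 0.306  0.068 ]
nose [[0.6059 0.0459 0.08  ]
 [0.5788 0.045  0.08  ]]
t27.07 p [0.3717 0.4726 0.2042] xt [ 0.    -0.001 -1.   ] a1.15 F [-0.2  0.2  0.3] gap0.0881
```

View pics/t24.png

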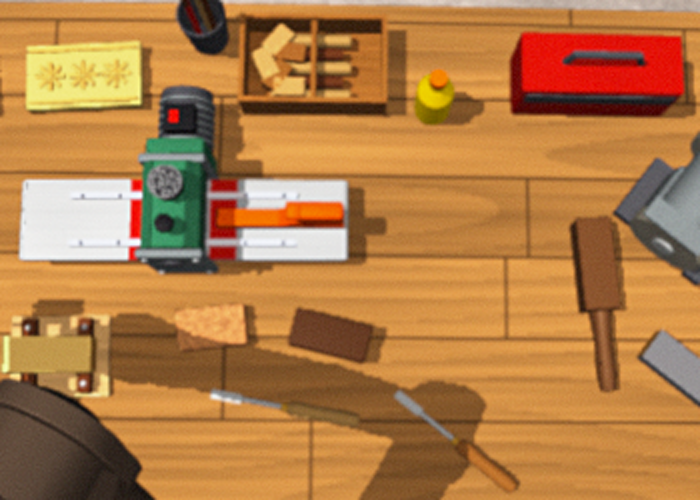

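The blank's centre (0.3751,0.3060) is within about 1.5 mm of the bearers' middle (0.3756,0.3047). The stick stands on the infeed table with its nose about 56 mm before the drum, and the bystanders look unmoved. I hand the job in.

```bash
python3 -c "
from workcell import bot
print(bot.finish_job())"
```

```text
the job is handed in; nothing more can be done
None
```

The dry pass is done and the job was handed in at about 27 s of the 69 s allowed; no verdict was reported.

- **Feeding the blank:** I laid it flat between the guides on the infeed table and let go. I then pushed it from behind with the stick until its rear end was about 52 mm past the drum, clear of the hood and cheeks.
- **Hand and red bands:** By my figures the gripper body stayed outside the bands. At the end of the push it was about 2–4 mm short of the infeed band, which was the closest point. To reach the outfeed side I carried the hand around the sander on the robot's side instead of over it.
- **Push stick:** It stands on the infeed table with its nose about 56 mm before the drum, which is 14 mm clear of the hood. Its tail end is about level with the table's edge and may overhang by a millimetre or so.
- **Blank on the bearers:** I took it by its leading half. It lies across both bars, with its measured centre at (0.375, 0.306) against the bearers' middle at (0.376, 0.305).
- **Checks:** The other things looked unmoved by eye in the last picture. The wrist forces I read stayed under about 5 N. None of the checks failed. My sander measurements disagreed slightly: the bed came out about 9 mm too long from its edges, so I set its centre from the guide strips and red bands.

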